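Refit the fuse cover of a sloping-front console and lock its quarter-turn fastener

TASK

The fuses in the sloping-front console have been changed; refit its loose sheet-metal cover. Lay the cover flat on the sloping face with its lower edge slid fully home under the lip, then line up the T-handled quarter-turn fastener with the slot behind it, push it in and turn it a quarter turn clockwise so that it stays locked. Leave the screwdriver and the other small things on the table where they lie.

Things in the scene. Friction and masses are not known exactly. Their poses are not given: they have to be found in the camera images.
- console: Fixed grey steel console with dark side cheeks, 217 mm deep, 184 mm wide, 50 mm high in front and 164 mm at the back, open in its sloping face. Stands right of the cover and faces the robot (yaw -0.45 to 0.05 rad). Origin under its middle.
- face: Its sloping face, 28 degrees from level, rising away from the robot. Origin: middle of the face, on its surface, 104 mm above the table. x up the slope, y along the face to the left, z straight out. With the cover home, cover_handle is at (-27, 0, 36) mm in this frame and the cover's axes are parallel to these.
- opening (a point): Middle of the opening in the face, at (8, 0, 0) mm in the frame of the face, same axes. The opening measures 170 mm along x and 116 mm along y; fuses lie below it. The cover's flanges go into it with 2 mm clearance each side in y, and more in x.
- lip_stop (a point): Where the middle of the cover's lower edge rests when home: inner end of the steel lip, on the face at (-95, 0, 0) mm in its frame, same axes. The lip, 150 mm long, overhangs the face by 9 mm from here up the slope; the gap under it is 7.5 mm inside, 9.5 mm at its mouth; its top is 12 mm above the face.
- keeper_slot (a point): Centre of the slot in the fixed keeper plate inside the opening, on the plate's top, at (56, 0, -16) mm in the frame of the face, same axes. The plate is 4 mm thick; the slot is 14 mm along x and 39 mm along y, with free space behind it.
- cover_handle (a point): Middle of the bar of the dark bow handle on the loose cover (260 g). Axes of the cover: x towards its fastener end (up the slope when fitted), y along the bar, z out of the plate. Bar 92 mm long, 12 x 12 mm section, posts at y = -40 and 40 mm, 26 mm free under it; 32 mm above the plate's upper side. At the start the cover stands level on the table, this point 52 mm up.
- cover_edge (a point): Middle of the lower edge of the cover, on the plate's underside, at (-68, 0, -36) mm from cover_handle in the cover's axes. Aluminium plate 200 mm long (x from 0 to 200 mm from here), 132 mm wide, 4 mm thick. Lay the cover with this edge 10 to 17 mm up the slope from lip_stop, then slide it down under the lip.
- cover_flange (a point): Midway between the feet of the cover's two side flanges, at (31, 0, -52) mm from cover_handle, cover's axes. The flanges are turned down 16 mm below the plate, 140 mm long (70 mm either way in x from here), 112 mm over their outsides, drawn in to 102 mm at their feet.
- t_handle (a point): Middle of the black T-handle of the fastener, at (83, 0, 8) mm from cover_handle in the cover's axes when out; pushing moves it along -z. Bar 64 mm long (its own y), 18 mm wide (its x), 14 mm high; its middle is 40 mm above the plate's upper side when out, 24 mm when right in. The round hub under it is 15 mm across.
- cross_bar (a point): Middle of the steel cross-bar at the end of the fastener's stem, 55 mm below t_handle, same axes: 34 mm long (parallel to the T-bar), 8 mm wide, 6 mm high. With the cover home and the fastener out, it is 2 mm clear above the keeper plate, over the slot.
- fastener_push (a joint): How far the fastener is pushed in, m: 0 out, 0.016 right in. A spring pushes it out (1 N out, 5 N right in). Out of line it stops at 0.002 on the keeper; in line it goes in, and can turn under the keeper beyond 0.0125. Let go after turning, it springs back to about 0.012, held by the cross-bar; let go without turning, it comes out again.
- fastener_turn (a joint): Angle of the T-bar, rad, growing clockwise seen from outside: 0 = along y of the cover (parallel to the handle bar, in line with the slot; passes within about 0.15), 1.57 = quarter turn, at its stop, T-bar along the cover's length. Range -0.5 to 1.57; 0.02 N m of friction holds it. Starts between 0.4 and 1.1.
- screwdriver: Bystander: screwdriver with a red grip, 160 mm long, 25 mm wide, 22 mm high, lying between the console and the cover, roughly along x. Origin under its middle.
- fuse_box: Bystander: small grey box with a closed lid, 57 x 74 x 25 mm. Origin under its middle.
- bobbin: Bystander: wound copper bobbin, 31 mm across, 24 mm high. Origin under its middle.

How it is judged:
By the outcome, as a careful person would: the job done as asked, in the order asked, and still so for the second after the job is handed in, with the robot touching nothing.
It also fails if it takes over 61 s, if anything falls off the work surface, if the arm or the gripper's body presses on something with over 40 N, if the wrist force passes 120 N, or if a joint passes its speed limit or range.

ROBOT

A 7-joint arm with a two-finger parallel gripper is mounted at the origin on a cart in front of the work surface, level with it; the furniture and walls round the work are solid. World frame = base frame: x ahead of the robot, y to its left, z up, the work surface at z = 0. Lengths are in m, angles in rad, forces in N, time in s.
With the tool pointing down it reaches from about 0.425 to 1.025 m from the base axis. Payload 9.4 kg.
Tool frame: the origin (TCP) lies at the centre of the arm's flange, where the gripper is bolted on; the fingertips stand 186 mm ahead of it and the grasp point (between the pads) lies 167 mm ahead of it (r.pinch_z is the distance from the TCP to the grasp point, in m); z points along the fingers, y is the direction in which the jaws open and shut (so a half turn about z gives the same grasp; the last joint's range is limited). The gripper opens to 93 mm and grips with 3 to 60 N. Pads are 15 mm wide; open, the fingers measure 128 mm over their backs; the gripper's body (75 mm by 188 mm) begins 65 mm behind the grasp point.
Start: joints at [1.105, 0.599, -0.003, 1.599, 0.002, 0.943, -0.08], TCP at [0.275, -0.671, 0.405] pointing down, gripper open.
Joint ranges: [-2.57, 2.57], [-0.35, 1.97], [-1.29, 1.29], [0.11, 2.56], [-1.05, 4.19], [0.11, 1.86], [-2.63, 2.63]. Speed limits (rad/s): [2.22, 2.22, 3.01, 3.01, 3.14, 3.14, 3.14].

INTERFACE

Orientations are given as a unit quaternion [w, x, y, z].
In Python, from bench import r, cams, workorder gives the robot as it stands. The module is installed in compiled form; this text tells all that it offers.
- The arm moves only by the shell command python3 -m creep 'ROWS' [OPENING] [FORCE]. ROWS is JSON, a list of rows, each a list of 4 numbers: the shift along the tool's x, y, z in mm, then the turn about the tool's z in degrees. A call has 1 to 8 rows; each row is the pose to reach, as a shift and turn from the pose commanded when the call began, along the tool's axes at that moment; what a row does not reach only later rows make up. A row lasts 1/10 s, in which the tool goes at most 50 mm and 8.59 degrees, less where a joint would pass 70% of its speed; a pose out of reach is approached as far as the arm can. A call with a gripper value outside its range is refused whole. OPENING is the closure in counts, from 0 (fully open) to 255 (shut), set as the call begins (- or left out, the last holds). The fingers move at their own pace and stop on an object; FORCE is the grip in N (left out, the last holds). Time passes only in rows, so rows that repeat a pose let the fingers close. It gives the time, the measured TCP pose, the force and the opening at its end, in the units of the state.
- r.read_state(): the state, without advancing time (a new reading comes with each control period).
- cams.capture(name): name is "scene" or "side" or "wrist"; returns a dict with "frame" (400x640x3 uint8, red, green, blue), "z_map" (400x640 float32, m along the optical axis (not along the pixel's ray), 0 where there is no reading), "K" (3x3 intrinsics, pixels), "world_from_camera" (4x4, takes a point from camera to world coordinates). Camera axes: x right, y down, z forward; pixel columns grow to the right and rows downward; lengths in m; the calibration is good to about 2 mm. A picture is of the moment at which its call begins.
- workorder.finish_job(): hands the job in, once; it reports no verdict.
Trained networks look in a picture, given as the dict that the camera call returned (one of the last four; its "shot" number tells which), for a name from the list of things; names that differ only in an ending like _2 or _b are one class to them, and where a whole thing is asked for, a point or a joint stands for the part that bears it (a point fixed in the world has none). Each returns a list of dicts, best first, with "p" (0 to 1); they miss things now and then, are a little off and sometimes report something else, mostly with a low value. They report only what shows in the picture. A call takes as long as a camera call.
- cams.cut_out(picture, target): "mask" (400x640 bool, what is visible of it) and "point" ([column, row] in pixels, amid what is visible of it).
- cams.landmark_of(picture, target): "point" ([column, row] in pixels: a listed point, or the origin of a listed thing).
The state is a dict: "time_s": time; "joint_positions": joint angles; "qd": joint speeds; "joint_torque": joint torques, N m; "position": TCP position; "orientation": TCP orientation; "wrist_force": force on the tool from outside, world axes, zero at the start; "wrist_torque": the same for the moment, N m; "grip_width": opening from 0.0 (shut) to 1.0 (fully open).
Only numpy, scipy, OpenCV 4.12 (cv2) and the standard library are available. Lean on these libraries where they do the work, as an engineer would, in place of code of your own. Each camera call takes 0.05 s, during which the arm holds its last target.

## Working session

There is one attempt and no reset: what is moved stays moved. The work goes in short steps, Python scripts to look and compute and a shell command to move; the robot and the scene stay as the last step left them, time stands still between calls to the robot, and variables do not carry over. Pictures are saved under pics/ and viewed, and the job is handed in when it is done.

```bash
mkdir -p pics; cat > h.py <<'E'
import numpy as np, cv2
from scipy.spatial.transform import Rotation as R
from bench import r, cams, workorder
def cap(n,save=None):
    p=cams.capture(n)
    if save: cv2.imwrite('pics/'+save,cv2.cvtColor(p['frame'],cv2.COLOR_RGB2BGR))
    return p
def w(p,uv,z=None):
    u,v=uv
    z=z if z is not None else p['z_map'][int(round(v)),int(round(u))]
    c=np.linalg.inv(p['K'])@[u,v,1]*z
    return (p['world_from_camera']@np.r_[c,1])[:3]
def ray(p,uv):
    d=p['world_from_camera'][:3,:3]@(np.linalg.inv(p['K'])@[uv[0],uv[1],1]); return p['world_from_camera'][:3,3],d/np.linalg.norm(d)
def tri(rs):
    A=np.zeros((3,3));b=np.zeros(3)
    for o,d in rs:
        P=np.eye(3)-np.outer(d,d);A+=P;b+=P@o
    x=np.linalg.solve(A,b);return x,[float(np.linalg.norm((np.eye(3)-np.outer(d,d))@(x-o))) for o,d in rs]
def proj(p,X):
    c=np.linalg.inv(p['world_from_camera'])@np.r_[X,1]; q=p['K']@c[:3]; return q[:2]/q[2]
def Rt():
    s=r.read_state();return R.from_quat(s['orientation'],scalar_first=True),np.array(s['position']),s
E
python3 - <<'E'
from h import *
np.set_printoptions(precision=4,suppress=True)
q,p,s=Rt();print(q.as_matrix(),p,s['time_s'],r.pinch_z,s['wrist_force'],s['grip_width'])
ps={}
for n in['scene','side']:
    P=cap(n,n+'0.png');ps[n]=P;print(n,P['world_from_camera'][:3,3])
rs={}
for t in['cover_handle','cover_edge','t_handle','cover_flange','opening','lip_stop','keeper_slot','face','console','screwdriver','fuse_box','bobbin','cross_bar']:
    rr=[]
    for n in ps:
        L=cams.landmark_of(ps[n],t)[:2]
        print(t,n,[(np.round(l['point'],1),round(l['p'],2)) for l in L], w(ps[n],L[0]['point']) if L else'')
        if L: rr.append(ray(ps[n],L[0]['point']))
    if len(rr)==2: print('   TRI',*tri(rr))
E
```

```text
[[ 0.9253  0.3792 -0.0007]
 [ 0.3792 -0.9253  0.0014]
 [-0.0002 -0.0015 -1.    ]] [ 0.2748 -0.6707  0.4038] 0.0 0.1673 [-0.1831  0.2571  0.485 ] 1.0017907900915193
scene [0.1133 0.4998 0.8204]
side [ 0.5189 -0.7258  0.7099]
cover_handle scene [(array([278.8, 244.5]), 0.98)] [0.5218 0.2114 0.0563]
cover_handle side [(array([317. , 181.2]), 0.97)] [0.5205 0.2406 0.0229]
   TRI [0.5231 0.2079 0.0479] [0.002991180149738601, 0.0029911801497385696]
cover_edge scene [] 
cover_edge side [(array([290.9, 195.9]), 0.65)] [0.4566 0.2059 0.0001]
t_handle scene [(array([249.6, 223.7]), 0.57)] [0.6062 0.2264 0.0676]
t_handle side [(array([357.3, 168.8]), 0.47)] [0.6184 0.2372 0.0665]
   TRI [0.6123 0.2273 0.0692] [0.006166015126310277, 0.00616601512631033]
cover_flange scene [(array([267.6, 247.6]), 0.89)] [0.5528 0.2225 0.0207]
cover_flange side [(array([332.2, 195.7]), 0.56)] [0.5585 0.1843 0.0212]
   TRI [ 0.5618  0.2148 -0.0005] [0.0023410597236978095, 0.002341059723698034]
opening scene [(array([386.4, 141.3]), 0.8)] [ 0.5541 -0.2075  0.0831]
opening side [(array([327.5, 284.7]), 0.55), (array
[... 1212 characters left out ...]
]
screwdriver side [(array([292.8, 240.1]), 0.67)] [0.4717 0.0288 0.0141]
   TRI [ 0.4744  0.0508 -0.0039] [0.004346670292210386, 0.004346670292210266]
fuse_box scene [(array([300. , 326.9]), 0.61)] [0.358  0.2997 0.0247]
fuse_box side [(array([257.3, 173.4]), 0.71), (array([355.2, 169.5]), 0.38)] [0.367  0.2641 0.0247]
   TRI [0.3634 0.2943 0.0042] [0.0009671730796189435, 0.0009671730796189463]
bobbin scene [(array([301.7, 329.1]), 0.7)] [0.3526 0.3001 0.0234]
bobbin side [(array([372.5, 226.1]), 0.65)] [ 0.6524  0.1022 -0.0012]
   TRI [ 0.5504  0.2517 -0.1742] [0.1330542170497467, 0.13305421704974688]
cross_bar scene [] 
cross_bar side [(array([292.8, 194.9]), 0.26)] [0.4626 0.1863 0.0183]
```

View pics/scene0.png

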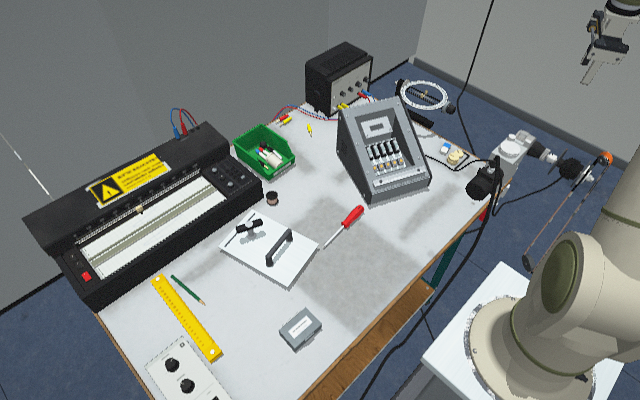

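View pics/side0.png

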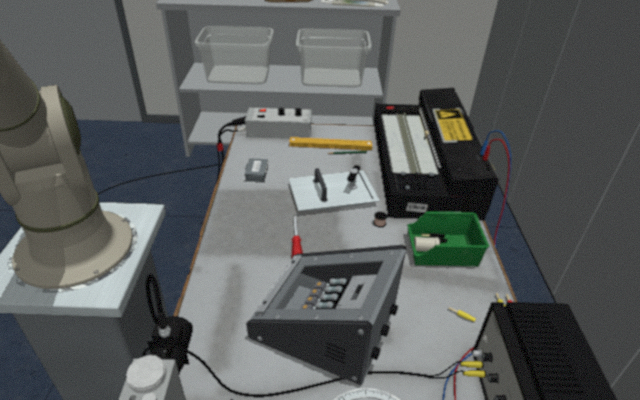

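```bash
cat >> h.py <<'E'
def go(x,y,z,yawy=None):
    "tool-frame shift (mm, deg) to take TCP to x,y,z with tool y axis heading yawy(rad)"
    q,p,s=Rt(); d=q.inv().apply(np.array([x,y,z])-p)*1000
    a=0
    M=q.as_matrix(); cur=np.arctan2(M[1,1],M[0,1])
    if yawy is not None: a=-np.degrees((yawy-cur+np.pi/2)%np.pi-np.pi/2)
    print('shift',np.round(d,1),'turn',round(a,1),'cur yaw y',round(cur,3),'pos',np.round(p,4),'q7',round(s['joint_positions'][6],2),'F',np.round(s['wrist_force'],1),'grip',round(s['grip_width'],3),'t',round(s['time_s'],2))
E
python3 -m creep '[[31,-38,-10,0],[62,-76,-20,-8],[93,-114,-30,-16],[124,-152,-40,-24],[155,-190,-40,-32],[186,-228,-40,-40],[217,-266,-40,-48],[248,-304,-40,-56]]' 0 && python3 -c "
from h import *
go(0.50,0.20,0.45,0.2)"
```

```text
time_s: 2.2
position: [0.3892, -0.2937, 0.4451]
orientation: [0.001, 0.774, 0.633, 0.0]
wrist_force: [0.8, 0.2, -0.0]
grip_width: 1.0
shift [505.8  11.   -5.2] turn -22.9 cur yaw y -0.199 pos [ 0.3892 -0.2937  0.4451] q7 0.19 F [ 0.8  0.2 -0. ] grip 1.0 t 2.2
```

```bash
python3 -m creep '[[48,11,0,0],[96,22,0,0],[110,30,0,0],[110,30,0,0]]' && python3 - <<'E'
from h import *
P=cap('wrist','w1.png');print(P['world_from_camera'].round(3))
for t in['opening','lip_stop','keeper_slot','face']:
    L=cams.landmark_of(P,t)[:2]
    print(t,[(np.round(l['point'],1),round(l['p'],2),w(P,l['point']).round(4)) for l in L])
go(0.50,0.20,0.45,0.2)
E
```

```text
time_s: 2.6
position: [0.4422, -0.1916, 0.4451]
orientation: [0.0, 0.774, 0.633, 0.001]
wrist_force: [0.7, 0.4, -0.4]
grip_width: 1.0
[[ 0.98  -0.19  -0.055  0.459]
 [-0.198 -0.939 -0.281 -0.115]
 [ 0.002  0.287 -0.958  0.425]
 [ 0.     0.     0.     1.   ]]
opening [(array([416.1, 155.9]), 0.8, array([ 0.5526, -0.1854,  0.085 ]))]
lip_stop [(array([329.5, 135.7]), 0.55, array([ 0.4635, -0.1462,  0.0733])), (array([416.8, 157.2]), 0.37, array([ 0.5529, -0.1868,  0.0861]))]
keeper_slot [(array([463.5, 172.9]), 0.89, array([ 0.63  , -0.234 ,  0.0199])), (array([411.4, 156.5]), 0.17, array([ 0.5478, -0.1853,  0.0837]))]
face [(array([409.7, 155.5]), 0.7, array([ 0.5461, -0.1838,  0.0838])), (array([415.9, 156.9]), 0.42, array([ 0.5514, -0.1858,  0.0883]))]
shift [399.1 -22.6  -5.6] turn -23.3 cur yaw y -0.207 pos [ 0.4401 -0.1952  0.4446] q7 -0.07 F [0.4 0.  0.2] grip 0.999 t 2.85
```

View pics/w1.png

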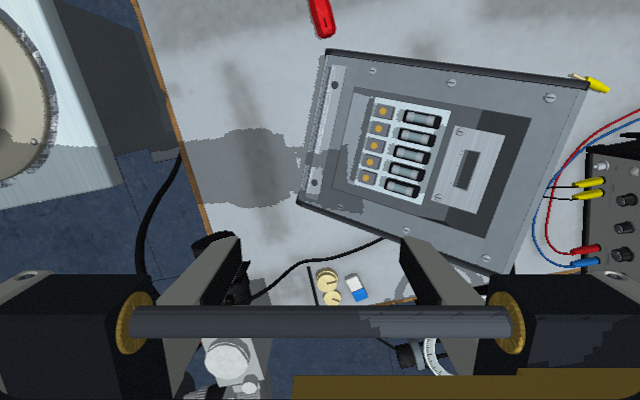

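```bash
cat >> h.py <<'E'
def cloud(P):
    z=P['z_map'];v,u=np.mgrid[:400,:640]
    c=np.stack([(u-P['K'][0,2])/P['K'][0,0]*z,(v-P['K'][1,2])/P['K'][1,1]*z,z],-1)
    X=c@P['world_from_camera'][:3,:3].T+P['world_from_camera'][:3,3]
    X[z<=0]=np.nan;return X
def facepts(P):
    X=cloud(P);m=cams.cut_out(P,'console');print([round(k['p'],2) for k in m[:2]])
    M=m[0]['mask'];Y=X[M&np.isfinite(X[...,0])];return Y
def facefit(P):
    from scipy.optimize import minimize
    Y=facepts(P)
    # known tilt 28deg, ransac on plane
    best=None;rng=np.random.default_rng(0)
    for _ in range(600):
        a=Y[rng.choice(len(Y),3,False)];n=np.cross(a[1]-a[0],a[2]-a[0]);l=np.linalg.norm(n)
        if l<1e-5: continue
        n/=l;n*=np.sign(n[2])
        if abs(n[2]-np.cos(np.radians(28)))>.06: continue
        k=(abs((Y-a[0])@n)<.0025).sum()
        if best is None or k>best[0]: best=(k,n,a[0])
    k,n,a=best
    I=Y[abs((Y-a)@n)<.003];c=I.mean(0);n=np.linalg.svd(I-c,full_matrices=False)[2][2];n*=np.sign(n[2])
    I=Y[abs((Y-c)@n)<.003]
    xh=np.array([-n[0],-n[1],0]);xh/=np.linalg.norm(xh)
    yy=np.cross(n,xh);yy/=np.linalg.norm(yy);xx=np.cross(yy,n)
    return n,c,xx,yy,I,Y
E
python3 - <<'E'
from h import *
P=cap('wrist')
n,c,xx,yy,I,Y=facefit(P)
print('tilt',np.degrees(np.arccos(n[2])),'yaw from normal',np.arctan2(xx[1],xx[0]),len(I),'z of plane at c',c)
U=np.c_[(I-c)@xx,(I-c)@yy]
np.savez('f1.npz',n=n,c=c,xx=xx,yy=yy,I=I,Y=Y)
# raster
g=np.zeros((320,320),np.uint8)
ij=np.round(U*1000+160).astype(int);ok=((ij>=0)&(ij<320)).all(1);g[319-ij[ok,0],319-ij[ok,1]]=255
cv2.imwrite('pics/f1.png',cv2.resize(g,(640,640))[20:620])
(b,wh,ang)=cv2.minAreaRect((U*1000).astype(np.float32));print(b,wh,ang)
E
```

```text
[0.94]
tilt 27.98145126518896 yaw from normal -0.406668735677464 21405 z of plane at c [ 0.57042778 -0.18265157  0.11997909]
(-32.838783264160156, -9.763496398925781) (184.53993225097656, 245.17578125) 89.95256805419922
```

View pics/f1.png

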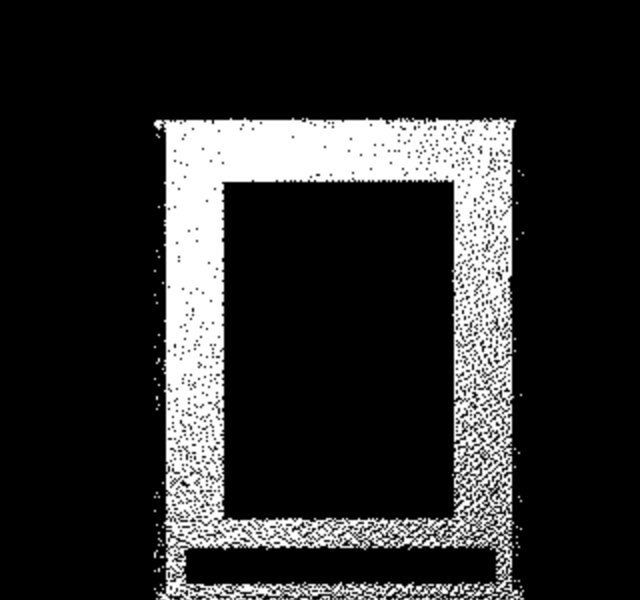

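```bash
python3 - <<'E'
from h import *
f=np.load('f1.npz');n,c,xx,yy,I=[f[k] for k in['n','c','xx','yy','I']]
U=np.c_[(I-c)@xx,(I-c)@yy]*1000
def edge(m,ax,lo,hi):
    h,e=np.histogram(U[m,ax],np.arange(lo,hi,.5));return h,e
my=(U[:,0]>-90)&(U[:,0]<40)
mx=abs(U[:,1]+10)<50
v=np.sort(U[my,1]); ly=v[v>-10].min(); ry=v[v<-10].max()
v=np.sort(U[mx,0]); vx=v[(v>-120)]
hi=np.percentile(v[(v>40)&(v<80)],0); 
lo=v[(v<-40)&(v>-118)]
print('y',np.sort(U[my&(U[:,1]>-10),1])[[0,20,60]],np.sort(U[my&(U[:,1]<-10),1])[[-1,-20,-60]])
print('x',np.sort(U[mx&(U[:,0]>-26),0])[[0,20,60]],np.sort(U[mx&(U[:,0]<-26),0])[[-1,-20,-60]])
yc=(np.sort(U[my&(U[:,1]>-10),1])[20]+np.sort(U[my&(U[:,1]<-10),1])[-20])/2
xc=(np.sort(U[mx&(U[:,0]>-26),0])[20]+np.sort(U[mx&(U[:,0]<-26),0])[-20])/2
O=c+xc/1000*xx+yc/1000*yy; F=O-.008*xx
print('opening',O,'face',F,'lip',F-.095*xx,'slot',F+.056*xx-.016*n)
H=F-.027*xx+.036*n; T=F+.056*xx+.044*n
print('handle home',H,'T out',T,'yaw',np.arctan2(xx[1],xx[0]))
np.savez('face.npz',F=F,xx=xx,yy=yy,n=n)
go(0.50,0.20,0.45,0.2)
E
```

```text
y [47.91185386 48.05093811 48.22669915] [-67.46059814 -67.71894978 -67.90501729]
x [58.99267487 59.19091868 59.3838952 ] [-109.89469502 -110.38550331 -110.71335828]
opening [ 0.54577654 -0.18274211  0.1079692 ] face [ 0.53928792 -0.17994762  0.10421572] lip [ 0.4622356  -0.146763    0.05964308] slot [ 0.59160297 -0.20247847  0.11636052]
handle home [ 0.5018757  -0.16383506  0.12333929] T out [ 0.56574774 -0.19134323  0.16934649] yaw -0.406668735677464
shift [398.9 -22.6  -5.5] turn -23.3 cur yaw y -0.207 pos [ 0.4402 -0.195   0.4446] q7 -0.07 F [-0.3 -0.4 -0.3] grip 0.998 t 2.95
```

```bash
python3 -m creep '[[50,-3,0,-6],[100,-6,0,-12],[150,-9,0,-18],[200,-12,0,-23],[250,-15,0,-23],[300,-18,0,-23],[350,-21,0,-23],[399,-22,0,-23]]'; python3 -m creep '[[0,0,0,0],[0,0,0,0]]'
```

```text
time_s: 3.75
position: [0.5005, 0.2024, 0.4447]
orientation: [0.0, 0.635, 0.773, -0.0]
wrist_force: [1.1, -0.0, -0.3]
grip_width: 1.005
time_s: 3.95
position: [0.5003, 0.2017, 0.4443]
orientation: [-0.0, 0.634, 0.774, -0.0]
wrist_force: [-0.2, -1.0, -1.0]
grip_width: 1.0
```

```bash
python3 - <<'E'
from h import *
P=cap('wrist','w2.png')
for t in['cover_handle','t_handle','cover_edge','cover_flange']:
    L=cams.landmark_of(P,t)[:2]
    print(t,[(np.round(l['point'],1),round(l['p'],2),w(P,l['point']).round(4)) for l in L])
m=cams.cut_out(P,'cover_handle');print([k['p'] for k in m])
np.savez('w2.npz',X=cloud(P),M=m[0]['mask'],f=P['frame'])
go(0.50,0.20,0.45,0.2)
E
```

```text
cover_handle [(array([344.5, 176.4]), 0.95, array([0.5295, 0.206 , 0.0561])), (array([362.9, 165.3]), 0.5, array([0.5544, 0.2182, 0.0196]))]
t_handle [(array([410.7, 173.3]), 0.71, array([0.6029, 0.2274, 0.0688]))]
cover_edge [(array([292. , 170.9]), 0.95, array([0.464 , 0.1922, 0.0193]))]
cover_flange [(array([362.1, 166.2]), 0.59, array([0.5535, 0.2169, 0.0202]))]
[0.78]
shift [ 0.4 -0.4 -5.2] turn -0.3 cur yaw y 0.194 pos [0.5005 0.1997 0.4448] q7 -0.57 F [0.1 0.1 1. ] grip 0.999 t 4.25
```

View pics/w2.png

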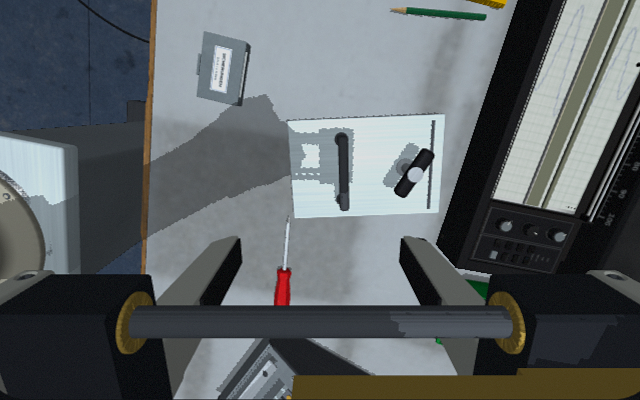

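```bash
python3 - <<'E'
from h import *
d=np.load('w2.npz');X=d['X']
A=X.reshape(-1,3);A=A[np.isfinite(A[:,0])]
near=(abs(A[:,0]-.55)<.15)&(abs(A[:,1]-.21)<.11)
B=A[near]
pl=B[abs(B[:,2]-.0195)<.004]
R_=cv2.minAreaRect((pl[:,:2]*1000).astype(np.float32));print('plate',R_,pl[:,2].mean(), np.percentile(pl[:,2],[5,95]))
Mh=(B[:,2]>.05)&(B[:,2]<.062)&(B[:,0]<.565);hb=B[Mh]
h=cv2.minAreaRect((hb[:,:2]*1000).astype(np.float32));print('bar',h,hb[:,2].max(),np.median(hb[:,2]),len(hb))
t=B[(B[:,2]>.055)&(B[:,0]>.575)]
print('T',cv2.minAreaRect((t[:,:2]*1000).astype(np.float32)),np.median(t[:,2]),t[:,2].max())
E
```

```text
plate ((568.6657104492188, 221.173095703125), (241.06838989257812, 195.0019073486328), 0.21712370216846466) 0.020161884566884013 [0.01875022 0.02161532]
bar ((528.151611328125, 207.9307861328125), (12.01936149597168, 89.8364486694336), 13.93891429901123) 0.06012033139410933 0.057571633792180665 731
T ((637.4763793945312, 221.5654296875), (124.89492797851562, 196.675537109375), 0.048664141446352005) 0.07238683597318393 0.35345136921459647
```

```bash
python3 -c "
from h import *
go(0.528,0.208,0.224,0.243)"
```

```text
shift [  2.9  28.6 220.8] turn -2.8 cur yaw y 0.194 pos [0.5005 0.1997 0.4448] q7 -0.57 F [0.1 0.1 1. ] grip 0.999 t 4.25
```

```bash
python3 -m creep '[[2,20,30,-3],[3,29,70,-3],[3,29,110,-3],[3,29,130,-3],[3,29,130,-3]]' 120 40; python3 - <<'E'
from h import *
go(0.528,0.208,0.224,0.243)
P=cap('wrist','w3.png')
A=cloud(P).reshape(-1,3);A=A[np.isfinite(A[:,0])]
B=A[(abs(A[:,0]-.528)<.035)&(abs(A[:,1]-.208)<.06)]
hb=B[(B[:,2]>.05)&(B[:,2]<.064)]
print('bar',cv2.minAreaRect((hb[:,:2]*1000).astype(np.float32)),np.median(hb[:,2]),len(hb))
print([(l['p'],l['point'],w(P,l['point'])) for l in cams.landmark_of(P,'cover_handle')])
E
```

```text
time_s: 4.75
position: [0.5277, 0.2086, 0.3121]
orientation: [-0.001, 0.614, 0.789, -0.002]
wrist_force: [-0.3, -0.1, 0.5]
grip_width: 0.62
shift [-0.6  0.6 88.1] turn 0.3 cur yaw y 0.248 pos [0.5277 0.2086 0.3121] q7 -0.66 F [-0.3 -0.1  0.5] grip 0.62 t 4.75
bar ((528.2947998046875, 208.1265869140625), (11.607064247131348, 91.02860260009766), 13.981264114379883) 0.05761088637928205 1575
[(0.95, [321.3, 208.4], array([0.52715104, 0.20986736, 0.05848373]))]
```

View pics/w3.png

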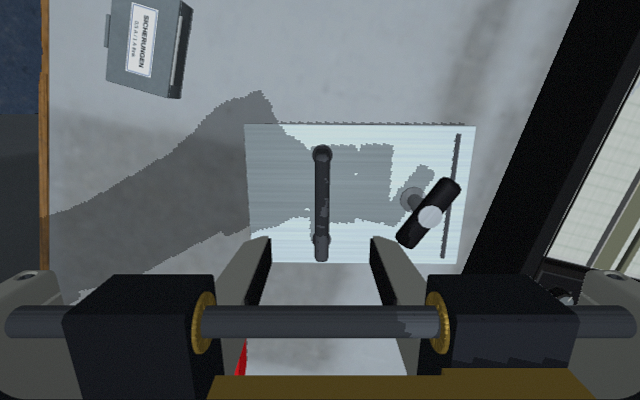

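```bash
python3 -m creep '[[0,1,30,0],[0,1,60,0],[0,1,80,0],[0,1,88,0],[0,1,88,0],[0,1,88,0]]'; python3 -m creep '[[0,0,0,0],[0,0,0,0],[0,0,0,0],[0,0,0,0],[0,0,0,0]]' 255 60;  python3 -c "
from h import *
go(0.528,0.208,0.224,0.243)"
```

```text
time_s: 5.45
position: [0.5296, 0.2103, 0.2281]
orientation: [0.0, 0.614, 0.789, 0.001]
wrist_force: [0.4, -0.5, -0.2]
grip_width: 0.531
time_s: 5.95
position: [0.529, 0.21, 0.2268]
orientation: [-0.0, 0.614, 0.789, -0.0]
wrist_force: [-1.8, -0.8, 2.6]
grip_width: 0.149
shift [-1.7 -1.5  2.8] turn 0.4 cur yaw y 0.249 pos [0.529  0.21   0.2268] q7 -0.76 F [-1.8 -0.8  2.6] grip 0.149 t 5.95
```

```bash
python3 -m creep '[[0,0,0,0],[0,0,-10,0],[0,0,-25,0],[0,0,-50,0],[0,0,-50,0],[0,0,-50,0]]';  python3 - <<'E'
from h import *
go(0.528,0.208,0.224,0.243)
cap('side','s4.png');cap('wrist','w4.png')
E
```

```text
time_s: 6.55
position: [0.5292, 0.2098, 0.277]
orientation: [0.0, 0.614, 0.789, 0.0]
wrist_force: [-0.1, 0.2, -2.9]
grip_width: 0.119
shift [-1.5 -1.7 53. ] turn 0.3 cur yaw y 0.249 pos [0.5292 0.2098 0.277 ] q7 -0.7 F [-0.1  0.2 -2.9] grip 0.119 t 6.55
```

View pics/w4.png

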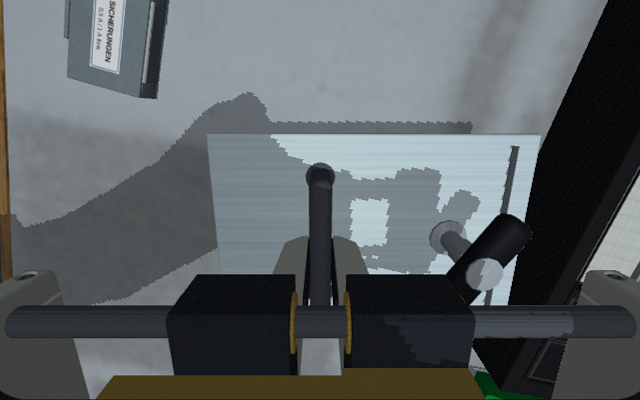

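View pics/s4.png

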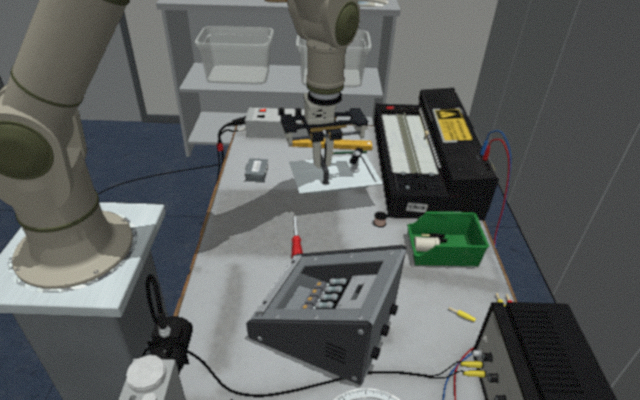

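```bash
cat >> h.py <<'E'
f=np.load('face.npz') if __import__('os').path.exists('face.npz') else None
if f is not None:
    F,xx,yy,n=[f[k] for k in('F','xx','yy','n')]; hx=np.array([xx[0],xx[1],0]);hx/=np.linalg.norm(hx); YAW=np.arctan2(hx[1],hx[0])
OFF=.1748
def plate(P,z0,box):
    A=cloud(P).reshape(-1,3);A=A[np.isfinite(A[:,0])]
    return A
E
python3 - <<'E'
from h import *
C=F+.118*xx; B=C-.132*hx+np.array([0,0,.036])
print('bar at contact',B,'flat+13',F-.014*xx+.036*n,'home',F-.027*xx+.036*n)
go(B[0],B[1],.24+OFF,YAW)
# plate tilt now
P=cap('wrist');X=cloud(P);a=X[140:170,225:300].reshape(-1,3);b=X[140:215,225:300].reshape(-1,3);b=np.r_[b,X[142:200,480:505].reshape(-1,3)];b=b[abs(b[:,2]-.07)<.02]
c=b.mean(0);nn=np.linalg.svd(b-c,full_matrices=False)[2][2];nn*=np.sign(nn[2]);print('plate normal',nn,c,len(b))
E
```

```text
bar at contact [ 0.51376047 -0.16895355  0.19557963] flat+13 [ 0.5124197  -0.16837611  0.1294387 ] home [ 0.5018757  -0.16383506  0.12333929]
shift [-363.3 -108.2 -138.6] turn 37.6 cur yaw y 0.249 pos [0.5289 0.2098 0.276 ] q7 -0.7 F [-0.3 -0.8 -3.7] grip 0.124 t 6.65
plate normal [0.00517664 0.00192303 0.99998475] [0.51285725 0.24470491 0.06948483] 7040
```

```bash
python3 -m creep '[[0,0,-35,0],[0,0,-70,0],[-20,-6,-105,5],[-55,-17,-139,10],[-95,-28,-139,15],[-138,-41,-139,20],[-182,-54,-139,25],[-226,-67,-139,30]]' ; python3 -m creep '[[-40,12,0,5],[-80,24,0,8],[-80,24,0,8],[-80,24,0,8]]'; python3 - <<'E'
from h import *
C=F+.118*xx; B=C-.132*hx+np.array([0,0,.036])
go(B[0],B[1],.24+OFF,YAW)
E
```

```text
time_s: 7.5
position: [0.5194, -0.0272, 0.4151]
orientation: [-0.0, 0.798, 0.602, -0.0]
wrist_force: [1.3, -0.5, -3.2]
grip_width: 0.124
time_s: 7.9
position: [0.5211, -0.1099, 0.4148]
orientation: [-0.001, 0.838, 0.546, -0.001]
wrist_force: [-0.4, -0.4, -2.5]
grip_width: 0.125
shift [-57.   17.2  -0. ] turn -0.5 cur yaw y -0.416 pos [ 0.5211 -0.1099  0.4148] q7 -0.52 F [-0.4 -0.4 -2.5] grip 0.125 t 7.9
```

```bash
python3 -m creep '[[-30,9,0,0],[-57,17,0,-0.5],[-57,17,0,-0.5],[-57,17,0,-0.5]]'; python3 - <<'E'
from h import *
C=F+.118*xx; B=C-.132*hx+np.array([0,0,.036])
go(B[0],B[1],.24+OFF,YAW)
for n_ in('scene','side','wrist'):
    P=cap(n_,n_[0]+'5.png')
    for t in('cover_handle','t_handle','cover_edge'):
        print(n_,t,[(round(l['p'],2),np.round(l['point'],1),w(P,l['point']).round(4)) for l in cams.landmark_of(P,t)[:1]])
    np.save(f'c_{n_}.npy',cloud(P))
E
```

```text
time_s: 8.3
position: [0.5141, -0.1671, 0.4152]
orientation: [-0.001, 0.835, 0.551, -0.0]
wrist_force: [0.7, 1.0, -3.0]
grip_width: 0.125
shift [-1.9  0.5  0.4] turn 0.1 cur yaw y -0.404 pos [ 0.5141 -0.1671  0.4152] q7 -0.39 F [ 0.7  1.  -3. ] grip 0.125 t 8.3
scene cover_handle [(0.81, array([397.2, 109.1]), array([ 0.5095, -0.1557,  0.2448]))]
scene t_handle [(0.63, array([384.6,  83.2]), array([ 0.5855, -0.2005,  0.2555]))]
scene cover_edge [(0.82, array([412.8, 135.9]), array([ 0.4488, -0.1459,  0.2079]))]
side cover_handle [(0.93, array([311.9, 218.2]), array([ 0.5139, -0.1721,  0.2464]))]
side t_handle [(0.9, array([364.4, 229. ]), array([ 0.5918, -0.2034,  0.2551]))]
side cover_edge [(0.72, array([272.2, 225.3]), array([ 0.4491, -0.1464,  0.2069]))]
wrist cover_handle [(0.77, array([318., 264.]), array([ 0.5138, -0.1685,  0.2476]))]
wrist t_handle [(0.91, array([476.2, 268. ]), array([ 0.5878, -0.1969,  0.2572]))]
wrist cover_edge [(0.78, array([216.4, 233.7]), array([ 0.3492, -0.1925, -0.0004]))]
```

View pics/w5.png

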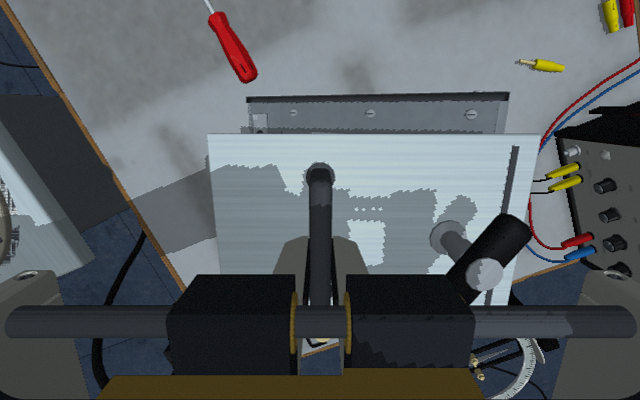

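View pics/s5.png

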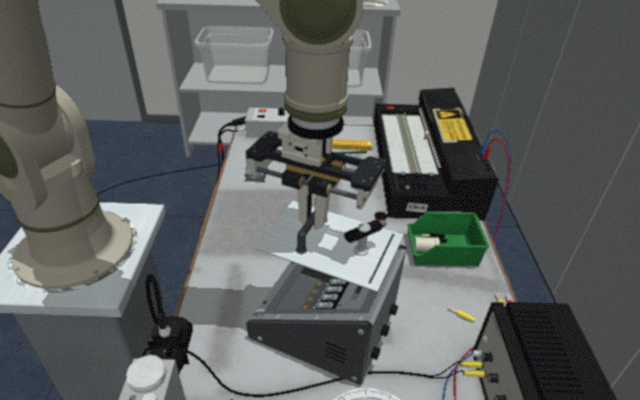

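```bash
python3 - <<'E'
from h import *
np.set_printoptions(precision=4,suppress=True)
for k in('wrist','side','scene'):
    A=np.load(f'c_{k}.npy').reshape(-1,3);A=A[np.isfinite(A[:,0])]
    D=(A-F);L=np.c_[D@hx,D@yy,A[:,2]]*1000  # horizontal frame about face origin
    pl=L[(abs(L[:,2]-208)<6)&(abs(L[:,0])<180)&(abs(L[:,1])<110)]
    if len(pl)<200: print(k,len(pl));continue
    c=pl.mean(0);nn=np.linalg.svd(pl-c,full_matrices=False)[2][2];nn*=np.sign(nn[2])
    print(k,len(pl),'n',nn,'z',np.median(pl[:,2]),'x',np.percentile(pl[:,0],[.2,1,99,99.8]),'y',np.percentile(pl[:,1],[.2,1,99,99.8]))
    # +y edge per x-bin, end edge per y bin
    e=[(x,pl[abs(pl[:,0]-x)<3,1].max()) for x in range(-70,90,12) if (abs(pl[:,0]-x)<3).sum()>5]
    e=np.array(e);print(' +y edge fit',np.polyfit(e[:,0],e[:,1],1), e[:,1].round(1))
    e=[(y,pl[abs(pl[:,1]-y)<3,0].max()) for y in range(-50,60,12) if (abs(pl[:,1]-y)<3).sum()>5]
    e=np.array(e);print(' end',e.round(1).tolist())
    e=[(y,pl[abs(pl[:,1]-y)<3,0].min()) for y in range(-50,60,12) if (abs(pl[:,1]-y)<3).sum()>5]
    e=np.array(e);print(' lower',e.round(1).tolist())
    e=[(x,pl[abs(pl[:,0]-x)<3,1].min()) for x in range(-70,90,12) if (abs(pl[:,0]-x)<3).sum()>5]
    e=np.array(e);print(' -y',e[:,1].round(1))
E
```

```text
wrist 36998 n [0.0032 0.0019 1.    ] z 209.09289631498302 x [-94.0418 -92.5833 102.7218 104.3438] y [-50.066  -43.4617  65.2406  65.6615]
 +y edge fit [-0.0016 65.6177] [65.7 65.7 65.8 65.8 65.7 65.7 65.4 65.4 65.5 65.5 65.5 65.6 65.6 65.6]
 end [[-50.0, 105.5], [-38.0, 104.7], [-26.0, 104.8], [-14.0, 105.3], [-2.0, 76.9], [10.0, 105.0], [22.0, 104.9], [34.0, 104.9], [46.0, 105.3], [58.0, 104.9]]
 lower [[-50.0, -34.4], [-38.0, -19.3], [-26.0, -94.1], [-14.0, -94.0], [-2.0, -94.6], [10.0, -94.4], [22.0, -94.2], [34.0, -94.8], [46.0, -94.5], [58.0, -94.5]]
 -y [-27.2 -27.2  -3.2 -51.7 -50.1  -2.1 -23.2 -27.4 -27.5 -27.6 -27.4 -25.3
  -4.  -51.6]
side 6146 n [ 0.0035 -0.0026  1.    ] z 208.15100522487444 x [-95.9573 -93.9891 102.3785 103.2449] y [-64.6204 -63.8633  65.1075  67.5606]
 +y edge fit [ 0.1114 46.1819] [ 36.9  65.5 -13.8  23.6  68.2  67.6  68.6  68.7  67.1  19.1  -0.9  53.2
  67.2  68. ]
 end [[-50.0, 103.2], [-38.0, 103.5], [-26.0, 103.5], [-14.0, 103.4], [-2.0, 103.4], [10.0, 103.2], [22.0, 103.5], [34.0, 103.1], [46.0, 103.4], [58.0, 103.2]]
 lower [[-50.0, -95.9], [-38.0
[... 169 characters left out ...]
4.1 -64.5 -64.7 -65.  -63.9 -66.2 -64.3
 -64.5 -64.3]
scene 2160 n [0.0035 0.0005 1.    ] z 207.8697495580996 x [-97.9879 -96.9672  98.3741 101.1629] y [-64.4242 -61.9682  66.9373  67.615 ]
 +y edge fit [-0.0004 66.865 ] [66.3 67.2 67.1 67.8 65.5 66.7 66.5 67.6 66.6 67.6 67.2 67.2 66.3 66.3]
 end [[-50.0, -24.6], [-38.0, 83.5], [-26.0, 79.8], [-14.0, 91.2], [-2.0, 98.5], [10.0, 97.1], [22.0, 101.2], [34.0, 101.1], [46.0, 101.5], [58.0, 100.1]]
 lower [[-50.0, -97.3], [-38.0, -97.2], [-26.0, -98.2], [-14.0, -97.3], [-2.0, -98.0], [10.0, -96.9], [22.0, -96.6], [34.0, -96.8], [46.0, -97.9], [58.0, -96.8]]
 -y [-63.8 -62.  -62.2 -63.  -64.4 -65.8  29.2  -1.8 -13.  -20.6 -27.6 -36.8
 -45.2 -35.3]
```

```bash
python3 -m creep '[[0,0,15,0],[0,0,30,0],[0,0,38,0],[0,0,40,0],[0,0,40,0]]'; python3 -m creep '[[0,0,2,0],[0,0,4,0],[0,0,6,0],[0,0,8,0],[0,0,8,0]]' 255 12;  python3 - <<'E'
from h import *
C=F+.118*xx; B=C-.132*hx+np.array([0,0,.036])
go(B[0],B[1],B[2]+OFF,YAW)
cap('side','s6.png')
E
```

```text
time_s: 9.4
position: [0.5141, -0.168, 0.3757]
orientation: [-0.0, 0.835, 0.55, -0.0]
wrist_force: [0.2, -0.7, -3.0]
grip_width: 0.125
time_s: 9.9
position: [0.514, -0.1679, 0.3677]
orientation: [0.0, 0.835, 0.55, 0.0]
wrist_force: [-0.8, 0.6, -0.6]
grip_width: 0.126
shift [-1.   0.2 -2.7] turn 0.1 cur yaw y -0.405 pos [ 0.514  -0.1679  0.3677] q7 -0.43 F [-0.8  0.6 -0.6] grip 0.126 t 9.9
```

View pics/s6.png

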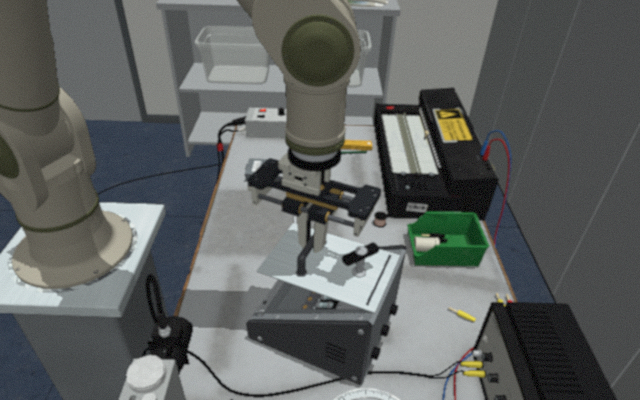

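```bash
python3 -m creep '[[0,-1,5,0],[0,-1,10,0],[0,-2,15,0],[0,-3,20,0],[0,-3,20,0]]';  python3 - <<'E'
from h import *
C=F+.118*xx; B=C-.132*hx+np.array([0,0,.036])
go(B[0],B[1],B[2]+OFF,YAW)
cap('side','s7.png')
E
```

```text
time_s: 10.45
position: [0.5113, -0.1669, 0.347]
orientation: [-0.0, 0.835, 0.55, -0.0]
wrist_force: [0.4, 0.4, 0.0]
grip_width: 0.139
shift [ -0.9   3.  -23.4] turn 0.1 cur yaw y -0.405 pos [ 0.5113 -0.1669  0.347 ] q7 -0.45 F [0.4 0.4 0. ] grip 0.139 t 10.45
```

View pics/s7.png

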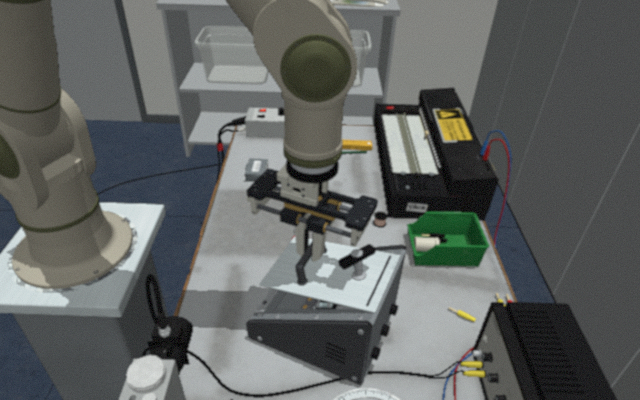

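```bash
python3 -m creep '[[0,0,5,0],[0,0,10,0],[0,0,15,0],[0,1,20,0],[0,1,20,0]]';  cat >> h.py <<'E'
def coverfit(P,zc=None):
    "plate pose in face frame from depth"
    A=cloud(P).reshape(-1,3);A=A[np.isfinite(A[:,0])];D=(A-F)*1000
    L=np.c_[D@xx,D@yy,D@n]
    S=L[(abs(L[:,0])<150)&(abs(L[:,1])<80)&(L[:,2]>1.5)&(L[:,2]<90)]
    rng=np.random.default_rng(1);best=(0,)
    for _ in range(500):
        a=S[rng.choice(len(S),3,False)];m=np.cross(a[1]-a[0],a[2]-a[0]);l=np.linalg.norm(m)
        if l<100: continue
        m=m/l*np.sign(m[2])
        if m[2]<.85 or abs(m[1])>.06: continue
        k=(abs((S-a[0])@m)<1.5).sum()
        if k>best[0]: best=(k,m,a[0])
    k,m,a=best;I=S[abs((S-a)@m)<2];c=I.mean(0);m=np.linalg.svd(I-c,full_matrices=False)[2][2];m*=np.sign(m[2])
    I=S[abs((S-c)@m)<2]
    cx=np.array([m[2],0,-m[0]]);cx/=np.linalg.norm(cx)
    s=(I-c)@cx
    def ext(sgn):
        o=[]
        for y in range(-54,60,9):
            q=s[abs(I[:,1]-y)<3]
            if len(q)>20:o.append((sgn*q).max()*sgn)
        o=np.array(o);return np.max(sgn*o)*sgn if len(o) else np.nan, np.round(o,1)
    up,uo=ext(1);lo,lo_=ext(-1)
    g=lambda v:(c+v*cx-4*m).round(1)
    ys=[(I[abs(s-t)<4,1].max(),I[abs(s-t)<4,1].min()) for t in range(-80,90,20) if (abs(s-t)<4).sum()>20]
    print('cover: tilt rel face',round(np.degrees(np.arctan2(m[0],m[2])),2),'roll',round(np.degrees(m[1]),2),'N',k,'upper corner(under)',g(np.median(uo)),'lower edge(under)',g(np.median(lo_)),'y+ edge',np.round([a for a,b in ys],1),'y-',np.round([b for a,b in ys],1))
    print('  up',uo+c@cx,'lo',lo_+c@cx)
E
python3 - <<'E'
from h import *
go(.5,-.17,.3,YAW)
for k in('wrist','side'): print(k);coverfit(cap(k,k+'8.png'))
E
```

```text
time_s: 11.0
position: [0.5119, -0.1672, 0.3268]
orientation: [-0.001, 0.835, 0.55, -0.001]
wrist_force: [-2.9, 0.6, -0.3]
grip_width: 0.154
shift [-7.3 -9.8 26.8] turn 0.1 cur yaw y -0.405 pos [ 0.5119 -0.1672  0.3268] q7 -0.47 F [-2.9  0.6 -0.3] grip 0.154 t 11.0
wrist
cover: tilt rel face 9.54 roll 0.01 N 43171 upper corner(under) [121.5  25.5  -0.2] lower edge(under) [-75.2  25.5  32.9] y+ edge [64.6 64.6 65.1 65.1 65.2 65.3 65.4 65.6 65.7] y- [ -6.1  38.8  -1.  -21.1 -17.5 -19.6 -66.1 -66.6 -66.1]
  up [119.91533166 120.01533166 -12.38466834 104.51533166 120.01533166
 120.11533166 119.91533166 119.81533166 119.81533166 119.51533166
 119.71533166 119.81533166 119.41533166] lo [-33.68466834 -32.98466834 -79.88466834 -79.58466834 -79.58466834
 -79.08466834 -79.28466834 -79.78466834 -79.58466834 -79.68466834
 -80.18466834 -80.08466834 -80.38466834]
side
cover: tilt rel face 9.68 roll 0.05 N 4356 upper corner(under) [120.3 -13.4  -0.2] lower edge(under) [-75.4 -13.4  33.2] y+ edge [59.9 20.8 64.4 65.3  9.  39.2 65.6 67.9 65.6] y- [-66.3 -66.4 -66.2 -67.1 -65.7 -66.2 -66.2 -66.2 -71.1]
  up [118.57221078 118.67221078 118.57221078 119.37221078 118.27221078
 118.77221078 119.07221078 118.87221078 118.67221078 118.27221078
 118.17221078 118.67221078 117.67221078] lo [-81.12778922 -79.42778922 -79.72778922 -80.82778922 -80.62778922
 -80.22778922 -80.42778922 -81.32778922 -79.72778922 -79.92778922
 -79.42778922 -79.02778922 -79.52778922]
```

View pics/side8.png

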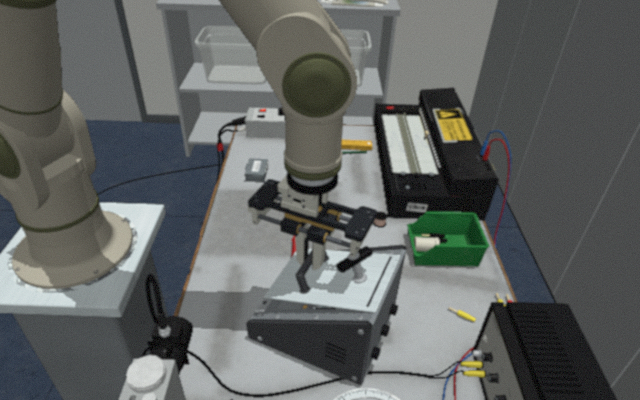

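View pics/wrist8.png

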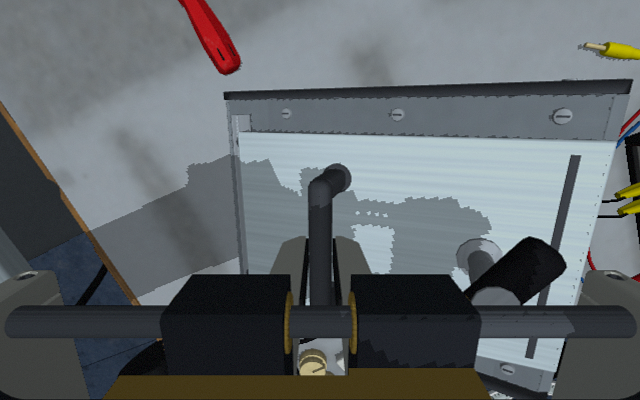

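```bash
python3 -m creep '[[0,0,5,0],[0,0,10,0],[0,1,15,0],[0,1,18,0],[0,1,18,0]]';  python3 - <<'E'
from h import *
go(.5124,-.1684,.3042,YAW)
for k in('wrist','side'): print(k);coverfit(cap(k,k+'9.png'))
E
```

```text
time_s: 11.6
position: [0.5133, -0.1677, 0.3093]
orientation: [-0.0, 0.835, 0.55, 0.0]
wrist_force: [-0.7, 0.1, -1.1]
grip_width: 0.163
shift [-1.  -0.6  5.1] turn 0.1 cur yaw y -0.405 pos [ 0.5133 -0.1677  0.3093] q7 -0.48 F [-0.7  0.1 -1.1] grip 0.163 t 11.6
wrist
cover: tilt rel face 2.01 roll -0.0 N 49170 upper corner(under) [111.9  25.9   0.8] lower edge(under) [-103.3   25.9    8.4] y+ edge [64.7 64.9 65.  65.2 65.3 65.3 65.5 79.3 65.6] y- [-57.2  39.5  -0.9 -18.5 -13.7 -16.4 -66.7 -75.4   8.3]
  up [111.67461713 111.77461713 111.77461713 110.97461713  66.67461713
 111.47461713 111.67461713 121.07461713 121.27461713 121.37461713
 120.97461713 120.87461713 120.17461713] lo [ -38.42538287 -102.82538287 -103.82538287 -103.22538287 -103.82538287
 -103.32538287 -103.42538287 -103.62538287 -103.72538287 -103.52538287
 -103.92538287 -103.02538287 -103.52538287]
side
cover: tilt rel face 2.06 roll 0.06 N 4382 upper corner(under) [120.3 -13.4   0.5] lower edge(under) [-104.   -13.4    8.6] y+ edge [61.2 26.1 63.5 65.8 14.4 25.7 66.3 64.  65.5] y- [-66.3 -66.1 -66.4 -65.6 -65.7 -65.5 -67.  -65.5 -65.9]
  up [119.84806059 120.54806059 120.84806059 120.34806059 120.14806059
 120.34806059 120.24806059 119.84806059 119.74806059 120.14806059
 118.84806059 120.44806059 120.34806059] lo [-105.15193941 -104.25193941 -103.75193941 -104.25193941 -103.15193941
 -105.35193941 -103.05193941 -104.25193941 -103.85193941 -103.45193941
 -104.55193941 -103.55193941 -104.85193941]
```

```bash
python3 -m creep '[[0,0,2,0],[0,-1,4,0],[0,-1,6,0],[0,-1,7,0],[0,-1,7,0]]' 255 8;  python3 - <<'E'
from h import *
go(.5124,-.1684,.3042,YAW)
for k in('wrist','side'): print(k);coverfit(cap(k,k+'10.png'))
E
```

```text
time_s: 12.2
position: [0.5121, -0.1672, 0.3029]
orientation: [-0.0, 0.835, 0.55, -0.0]
wrist_force: [-1.1, 0.5, 1.8]
grip_width: 0.165
shift [-1.   0.8 -1.3] turn 0.1 cur yaw y -0.405 pos [ 0.5121 -0.1672  0.3029] q7 -0.49 F [-1.1  0.5  1.8] grip 0.165 t 12.2
wrist
cover: tilt rel face -0.18 roll 0.07 N 46554 upper corner(under) [106.5  26.8   0.6] lower edge(under) [-80.8  26.8   0. ] y+ edge [64.8 75.  65.  79.  79.1 66.6 78.4 78.9] y- [-52.7 -37.9 -19.  -15.   -9.5 -19.2 -66.5 -66.8]
  up [105.95340695 105.95340695 106.25340695 105.85340695  62.95340695
 105.95340695 106.45340695 118.55340695 118.65340695 118.45340695
 118.45340695 116.35340695 114.55340695] lo [-42.84659305 -79.24659305 -80.44659305 -80.84659305 -80.14659305
 -80.94659305 -80.74659305 -80.14659305 -80.84659305 -81.24659305
 -81.34659305 -80.84659305 -80.84659305]
side
cover: tilt rel face -0.17 roll -0.03 N 3883 upper corner(under) [117.5 -14.4   0.5] lower edge(under) [-95.4 -14.4  -0.1] y+ edge [ 6.1 64.8 66.8 17.8 30.1 65.5 65.2 76.3 63.7] y- [-67.7 -66.5 -66.5 -77.6 -66.3 -65.9 -66.6 -73.7 -67.1]
  up [118.01891016 117.91891016 118.11891016 117.51891016 118.01891016
 117.01891016 117.71891016 117.51891016 117.21891016 117.21891016
 116.71891016 118.01891016 116.81891016] lo [-96.48108984 -96.68108984 -79.48108984 -96.48108984 -81.28108984
 -96.98108984 -95.38108984 -95.78108984 -81.68108984 -96.88108984
 -80.48108984 -94.48108984 -18.08108984]
```

View pics/wrist10.png

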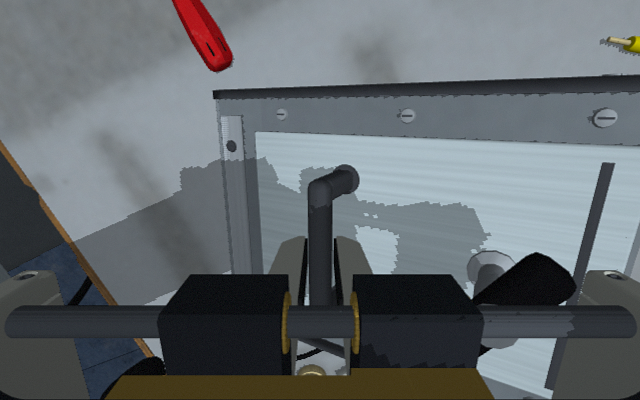

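```bash
python3 -m creep '[[0,-2,1,0],[0,-4,2,0],[0,-6,3,0],[0,-8,4,0],[0,-10,5,0],[0,-10,5,0]]' 255 20;  python3 - <<'E'
from h import *
go(.5019,-.1638,.298,YAW)
coverfit(cap('wrist','w11.png'))
E
```

```text
time_s: 12.9
position: [0.5024, -0.1631, 0.2973]
orientation: [-0.001, 0.835, 0.55, -0.001]
wrist_force: [-1.0, 0.2, 0.1]
grip_width: 0.158
shift [-0.8 -0.2 -0.7] turn 0.1 cur yaw y -0.405 pos [ 0.5024 -0.1631  0.2973] q7 -0.5 F [-1.   0.2  0.1] grip 0.158 t 12.9
cover: tilt rel face 0.0 roll 0.04 N 46195 upper corner(under) [94.3 26.5  0.3] lower edge(under) [-90.7  26.5   0.3] y+ edge [64.8 64.9 72.5 70.5 79.9 76.9 77.9 79.2] y- [ 33.9 -36.8 -19.1 -15.4 -10.3 -20.4 -68.4 -66.7]
  up [ 94.28436521  94.28436521  94.18436521  94.08436521  50.58436521
  94.18436521  94.28436521 105.88436521 110.28436521 107.68436521
 106.08436521 104.38436521 102.78436521] lo [-54.51563479 -90.21563479 -90.71563479 -90.81563479 -90.41563479
 -90.71563479 -90.41563479 -90.81563479 -90.61563479 -91.11563479
 -91.01563479 -91.11563479 -91.11563479]
```

```bash
python3 -m creep '[[0,-1,0,0],[0,-2,1,0],[0,-3,1,0],[0,-3,1,0]]' 255 20; python3 -m creep '[[0,-1,0,0],[0,-2,1,0],[0,-2,1,0]]';  python3 - <<'E'
from h import *
go(.5019,-.1638,.298,YAW)
coverfit(cap('side','s12.png'))
E
```

```text
time_s: 13.35
position: [0.5004, -0.1622, 0.2968]
orientation: [0.0, 0.835, 0.55, 0.0]
wrist_force: [1.8, -0.5, -2.4]
grip_width: 0.159
time_s: 13.65
position: [0.4998, -0.162, 0.2966]
orientation: [0.002, 0.835, 0.55, 0.002]
wrist_force: [5.2, -2.6, 2.4]
grip_width: 0.153
shift [-0.9  2.7 -1.4] turn 0.1 cur yaw y -0.406 pos [ 0.4998 -0.162   0.2966] q7 -0.5 F [ 5.2 -2.6  2.4] grip 0.153 t 13.65
cover: tilt rel face 0.17 roll -0.12 N 3667 upper corner(under) [ 1.035e+02 -1.500e+01  1.000e-01] lower edge(under) [-93.2 -15.    0.7] y+ edge [24.2 66.1 64.4 15.4 28.2 63.6 65.8 67.8 76.2] y- [-76.1 -66.3 -65.4 -66.2 -78.  -66.1 -67.8 -66.4 -78.8]
  up [103.54465414 103.94465414 103.54465414 103.64465414 102.74465414
 103.04465414 103.54465414 102.74465414 101.74465414 108.54465414
 103.64465414 103.54465414 103.24465414] lo [-92.25534586 -93.25534586 -94.65534586 -93.95534586 -92.95534586
 -93.05534586 -94.15534586 -93.15534586 -94.65534586 -93.75534586
 -90.85534586 -24.05534586 -31.95534586]
```

```bash
python3 -m creep '[[0,0,0,0],[0,0,0,0],[0,0,0,0],[0,0,0,0]]' 160; python3 -m creep '[[0,0,-15,0],[0,0,-40,0],[0,0,-80,0],[0,0,-115,0],[0,-20,-115,0],[0,-20,-115,0]]';  python3 - <<'E'
from h import *
go(.5019,-.1638,.298,YAW)
for k in('wrist','side'):
    P=cap(k,k+'13.png');coverfit(P)
    for t in('t_handle','cover_handle'):
        for l in cams.landmark_of(P,t)[:1]: print(t,l['p'],l['point'],((w(P,l['point'])-F)@np.c_[xx,yy,n]*1000).round(1))
    A=cloud(P).reshape(-1,3);A=A[np.isfinite(A[:,0])];L=(A-F)@np.c_[xx,yy,n]*1000
    T=L[(abs(L[:,0]-56)<45)&(abs(L[:,1])<45)&(L[:,2]>40)&(L[:,2]<56)]
    if len(T)>20: print('T',cv2.minAreaRect(T[:,:2].astype(np.float32)),np.median(T[:,2]),len(T), cv2.fitLine(T[:,:2].astype(np.float32),cv2.DIST_L2,0,.01,.01).ravel())
E
```

```text
time_s: 14.1
position: [0.498, -0.1611, 0.2955]
orientation: [-0.0, 0.835, 0.55, -0.0]
wrist_force: [0.4, -0.2, 0.0]
grip_width: 0.371
time_s: 14.7
position: [0.4783, -0.1528, 0.4115]
orientation: [0.0, 0.835, 0.55, -0.0]
wrist_force: [0.3, 0.6, -0.1]
grip_width: 0.372
shift [ -0.7  26.  113.5] turn 0.1 cur yaw y -0.405 pos [ 0.4783 -0.1528  0.4115] q7 -0.41 F [ 0.3  0.6 -0.1] grip 0.372 t 14.7
cover: tilt rel face -0.05 roll 0.03 N 23792 upper corner(under) [1.047e+02 7.700e+00 1.000e-01] lower edge(under) [-89.2   7.7  -0. ] y+ edge [77.1 64.7 65.  75.  76.7 65.  67.  68.3 78.7] y- [-78.9 -66.5 -48.8 -66.6 -78.8 -66.7 -67.  -61.8 -66.5]
  up [104.71992441 104.81992441 104.71992441 104.81992441 104.71992441
 104.71992441 104.91992441 116.41992441 104.81992441 104.71992441
 114.91992441 104.61992441 104.71992441] lo [-88.88007559 -89.28007559 -89.38007559 -88.78007559 -88.78007559
 -88.28007559 -89.68007559 -89.68007559 -89.28007559 -89.68007559
 -89.18007559 -88.98007559 -89.08007559]
t_handle 0.94 [440.2, 217.2] [54.1  1.7 51.7]
cover_handle 0.6 [343.5, 203.9] [-28.   -2.6  42.5]
T
[... 351 characters left out ...]
.3  76.4] y- [-79.  -65.9 -66.3 -70.4 -75.8 -67.  -78.1 -66.6 -79.7]
  up [103.61116002 104.41116002 106.51116002 103.41116002 103.21116002
 103.51116002 103.11116002 104.11116002 102.71116002 103.91116002
 103.21116002 102.71116002 104.11116002] lo [-94.28883998 -93.78883998 -95.28883998 -95.28883998 -93.98883998
 -93.98883998 -94.28883998 -94.78883998 -94.58883998 -93.28883998
 -94.88883998 -92.98883998 -94.88883998]
t_handle 0.82 [345.6, 257.9] [63.4  3.5 52.5]
cover_handle 0.92 [299.8, 269.6] [-26.2  -8.6  43.9]
T ((55.73194122314453, -0.27072906494140625), (64.36578369140625, 19.387088775634766), 56.396488189697266) 49.26493495965802 402 [ 0.5572778   0.83032614 57.276554   -3.996972  ]
```

View pics/wrist13.png

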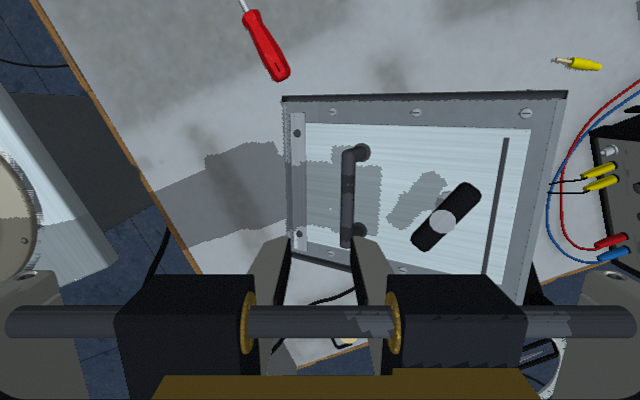

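```bash
python3 -c "
from h import *
T=F+.0562*xx-.0003*yy+.044*n
print(T)
go(T[0],T[1],T[2]+.1673+.011,YAW-np.radians(31.1))"
```

```text
[ 0.56579129 -0.19168863  0.16944033]
shift [-1.3 93.5 62.1] turn 31.2 cur yaw y -0.405 pos [ 0.4804 -0.1536  0.41  ] q7 -0.41 F [-0.6  0.3 -0.6] grip 0.373 t 15.0
```

```bash
python3 -m creep '[[-1,30,0,8],[-1,60,0,16],[-1,85,0,24],[-1,93.5,0,31],[-1,93.5,0,31],[-1,93.5,0,31]]' 135; python3 - <<'E'
from h import *
T=F+.0562*xx-.0003*yy+.044*n
go(T[0],T[1],T[2]+.1673+.011,YAW-np.radians(31.1))
P=cap('wrist','w14.png')
P=cap('side','s14.png')
E
```

```text
time_s: 15.6
position: [0.5654, -0.1909, 0.4099]
orientation: [-0.0, 0.951, 0.309, -0.001]
wrist_force: [-0.5, 0.7, 0.0]
grip_width: 0.471
shift [-0.1  1.  62.2] turn 0.4 cur yaw y -0.942 pos [ 0.5654 -0.1909  0.4099] q7 -0.83 F [-0.5  0.7  0. ] grip 0.471 t 15.6
```

View pics/w14.png

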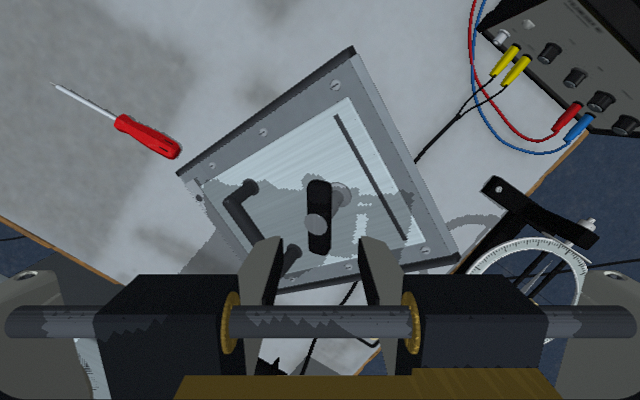

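View pics/s14.png

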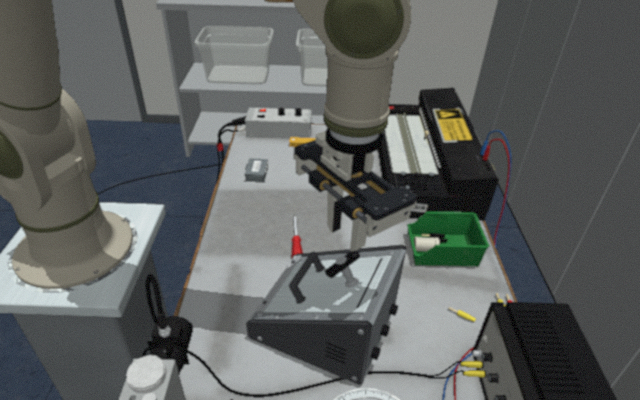

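```bash
python3 -m creep '[[0,1,25,0],[0,1,45,0],[0,1,55,0],[0,1,62,0],[0,1,62,0],[0,1,62,0]]' 135; python3 -m creep '[[0,0,0,0],[0,0,0,0],[0,0,0,0],[0,0,0,0]]' 255 12; python3 - <<'E'
from h import *
T=F+.0562*xx-.0003*yy+.044*n
go(T[0],T[1],T[2]+.1673+.011,YAW)
P=cap('wrist','w15.png')
P=cap('side','s15.png');coverfit(P)
E
```

```text
time_s: 16.3
position: [0.5663, -0.1921, 0.3493]
orientation: [0.0, 0.952, 0.307, 0.0]
wrist_force: [-0.5, 0.8, 0.6]
grip_width: 0.47
time_s: 16.7
position: [0.5658, -0.1916, 0.3487]
orientation: [-0.0, 0.952, 0.307, -0.0]
wrist_force: [-0.8, 2.3, -0.5]
grip_width: 0.226
shift [-0.1  0.   1. ] turn -30.9 cur yaw y -0.946 pos [ 0.5658 -0.1916  0.3487] q7 -0.86 F [-0.8  2.3 -0.5] grip 0.226 t 16.7
cover: tilt rel face -0.08 roll -0.01 N 3617 upper corner(under) [104.4 -18.3   0.3] lower edge(under) [-94.5 -18.3   0. ] y+ edge [-11.8  49.   73.1  51.9  22.9  17.4  53.2  32.   48.4] y- [-76.3 -66.8 -68.1 -66.7 -75.4 -67.3 -67.8 -67.8 -75.9]
  up [104.01586287 104.31586287 104.51586287 104.11586287 104.31586287
 104.41586287 104.81586287 105.11586287 105.41586287 103.71586287
 104.61586287 104.51586287 104.21586287] lo [-94.18413713 -93.88413713 -94.48413713 -96.08413713 -94.28413713
 -95.48413713 -94.38413713 -94.58413713 -94.78413713 -94.98413713
 -96.08413713 -94.28413713 -94.48413713]
```

View pics/w15.png

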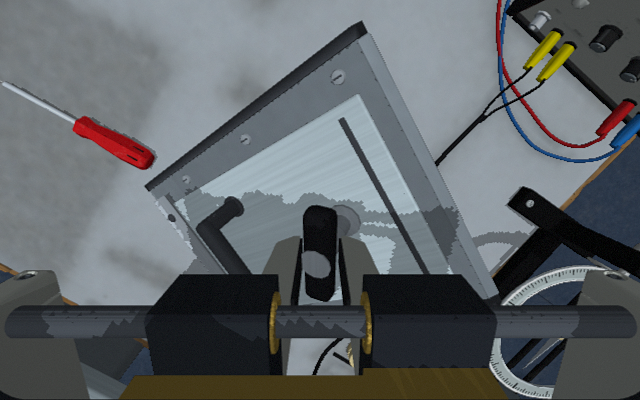

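View pics/s15.png

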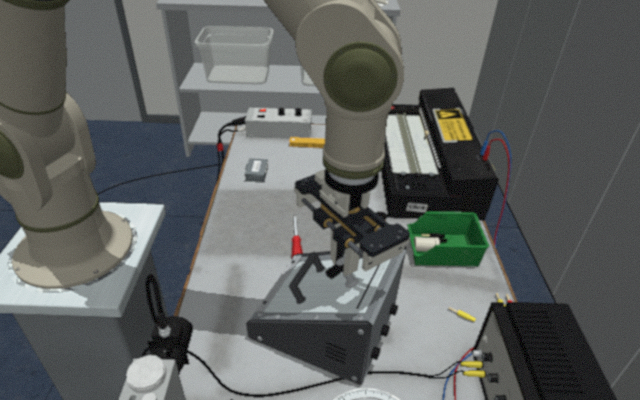

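```bash
python3 -m creep '[[0,0,0,-6],[0,0,0,-12],[0,0,0,-18],[0,0,0,-24],[0,0,0,-31],[0,0,0,-31],[0,0,0,-31]]'; python3 - <<'E'
from h import *
T=F+.0562*xx-.0003*yy+.044*n
go(T[0],T[1],T[2]+.1673+.011,YAW)
P=cap('wrist','w16.png')
P=cap('side','s16.png');coverfit(P)
E
```

```text
time_s: 17.5
position: [0.5658, -0.1919, 0.3484]
orientation: [-0.001, 0.836, 0.549, -0.0]
wrist_force: [-2.1, 3.1, -0.8]
grip_width: 0.225
shift [ 0.2 -0.1  0.7] turn -0.1 cur yaw y -0.409 pos [ 0.5658 -0.1919  0.3484] q7 -0.44 F [-2.1  3.1 -0.8] grip 0.225 t 17.5
cover: tilt rel face -0.02 roll 0.03 N 3803 upper corner(under) [104.4 -14.5   0.2] lower edge(under) [-94.3 -14.5   0.1] y+ edge [-17.3  64.4  61.4  40.2   8.7  11.3  62.8  63.6  76.3] y- [-79.  -66.8 -67.1 -66.3 -77.1 -67.2 -67.8 -76.3 -77.5]
  up [115.70862554 104.40862554 103.50862554 104.10862554 104.30862554
 103.90862554 104.50862554 110.10862554 104.60862554 104.20862554
 104.20862554 104.90862554 117.60862554] lo [-94.99137446 -94.09137446 -93.39137446 -93.69137446 -93.99137446
 -93.59137446 -94.29137446 -95.09137446 -93.79137446 -96.09137446
 -94.89137446 -95.19137446 -94.89137446]
```

View pics/w16.png

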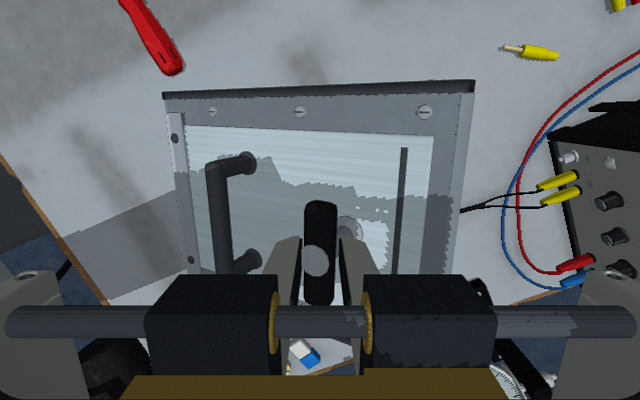

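```bash
python3 -m creep '[[0,0,0,0],[0,0,0,0],[0,1,2,0],[0,2,4,0],[0,3,5.5,0],[0,3.8,7.1,0],[0,3.8,7.1,0]]' 255 30; python3 - <<'E'
from h import *
go(.5658,-.1919,.348,YAW)
P=cap('wrist','w17.png')
A=cloud(P).reshape(-1,3);A=A[np.isfinite(A[:,0])];L=(A-F)@np.c_[xx,yy,n]*1000
T=L[(abs(L[:,0]-56)<12)&(L[:,1]>10)&(L[:,1]<30)&(L[:,2]>25)&(L[:,2]<60)]
print('T top',np.percentile(T[:,2],[50,90]),len(T))
P=cap('side','s17.png');coverfit(P)
E
```

```text
time_s: 18.3
position: [0.5697, -0.1935, 0.3414]
orientation: [-0.0, 0.835, 0.55, -0.0]
wrist_force: [-3.1, 3.4, 0.9]
grip_width: 0.22
shift [-0.  -4.3 -6.6] turn 0.1 cur yaw y -0.405 pos [ 0.5697 -0.1935  0.3414] q7 -0.44 F [-3.1  3.4  0.9] grip 0.22 t 18.3
T top [40.32636724 41.65069151] 1266
cover: tilt rel face -0.07 roll -0.09 N 3724 upper corner(under) [105.2 -15.2   0.2] lower edge(under) [-94.7 -15.2  -0.1] y+ edge [-13.8  49.8  66.4  38.3   5.3   7.9  64.   73.9  65.8] y- [-78.7 -75.4 -65.9 -79.3 -76.8 -66.5 -75.9 -66.5 -77.4]
  up [117.60506466 104.00506466 103.60506466 104.30506466 104.80506466
 104.40506466 105.40506466 104.30506466 105.20506466 105.90506466
 105.90506466 106.00506466 105.60506466] lo [-95.89493534 -92.99493534 -94.89493534 -93.79493534 -94.89493534
 -96.99493534 -93.69493534 -94.69493534 -92.99493534 -93.59493534
 -96.39493534 -94.99493534 -92.79493534]
```

View pics/w17.png

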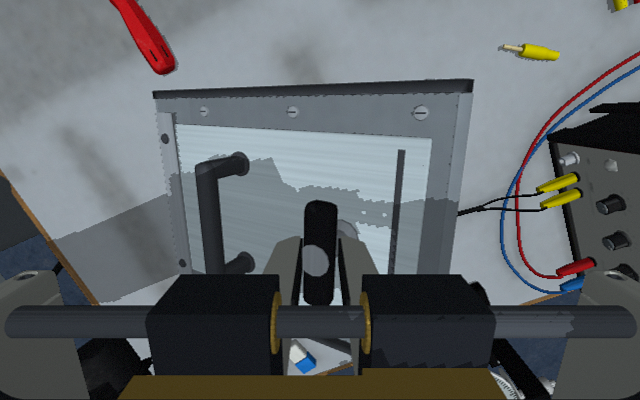

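```bash
python3 -m creep '[[0,1,2,0],[0,2,4,0],[0,3,5.5,0],[0,3.6,6.8,0],[0,3.6,6.8,0]]'; python3 - <<'E'
from h import *
go(.5658,-.1919,.348,YAW)
P=cap('wrist','w18.png')
A=cloud(P).reshape(-1,3);A=A[np.isfinite(A[:,0])];L=(A-F)@np.c_[xx,yy,n]*1000
T=L[(abs(L[:,0]-56)<12)&(L[:,1]>10)&(L[:,1]<30)&(L[:,2]>20)&(L[:,2]<60)]
print('T top',np.percentile(T[:,2],[50,90]),len(T))
P=cap('side','s18.png');coverfit(P)
E
```

```text
time_s: 18.9
position: [0.5727, -0.1947, 0.3355]
orientation: [-0.0, 0.835, 0.55, -0.0]
wrist_force: [-6.8, 4.5, 12.7]
grip_width: 0.217
shift [ -0.2  -7.4 -12.5] turn 0.1 cur yaw y -0.405 pos [ 0.5727 -0.1947  0.3355] q7 -0.44 F [-6.8  4.5 12.7] grip 0.217 t 18.9
T top [33.91299608 35.24571263] 1254
cover: tilt rel face -0.04 roll -0.0 N 3676 upper corner(under) [105.2 -15.4   0.2] lower edge(under) [-94.4 -15.4   0. ] y+ edge [-13.7  48.9  66.1  42.6  75.8 -10.3  61.9  64.9  63.1] y- [-76.3 -65.5 -66.6 -66.8 -77.3 -67.  -67.1 -67.1 -79.6]
  up [103.98693438 109.38693438 105.38693438 104.18693438 105.18693438
 104.78693438 104.88693438 105.28693438 104.88693438 104.98693438
 105.98693438 105.28693438 105.98693438] lo [-94.31306562 -93.01306562 -94.51306562 -95.11306562 -93.71306562
 -97.01306562 -94.41306562 -95.61306562 -96.41306562 -92.71306562
 -95.81306562 -94.31306562 -94.21306562]
```

View pics/s18.png

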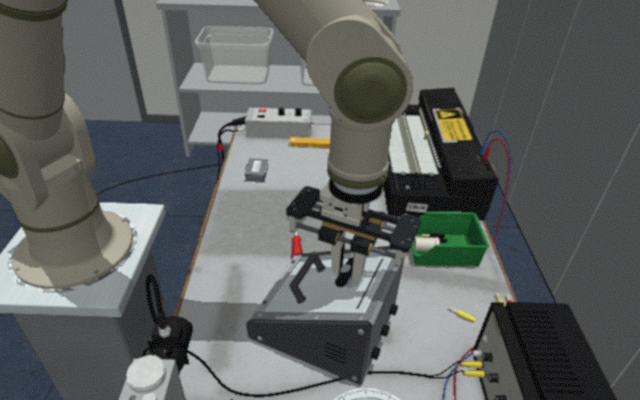

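```bash
python3 -m creep '[[0,0,0,6],[0,0,0,12],[0,0,0,18],[0,0,0,24],[0,0,0,30],[0,0,0,36],[0,0,0,42],[0,0,0,45]]' 255 25; python3 - <<'E'
from h import *
go(.5658,-.1919,.348,YAW-np.pi/2+.001)
P=cap('wrist','w19.png')
A=cloud(P).reshape(-1,3);A=A[np.isfinite(A[:,0])];L=(A-F)@np.c_[xx,yy,n]*1000
T=L[(abs(L[:,0]-56)<35)&(abs(L[:,1])<35)&(L[:,2]>15)&(L[:,2]<38)]
print('T top',np.percentile(T[:,2],[50,90]),len(T))
P=cap('side','s19.png');coverfit(P)
print(r.read_state()['wrist_torque'])
E
```

```text
time_s: 19.8
position: [0.573, -0.1945, 0.3351]
orientation: [-0.0, 0.982, 0.187, -0.0]
wrist_force: [-4.6, 4.9, 6.1]
grip_width: 0.213
shift [ -5.7  -5.1 -12.9] turn 44.8 cur yaw y -1.194 pos [ 0.573  -0.1945  0.3351] q7 -1.05 F [-4.6  4.9  6.1] grip 0.213 t 19.8
T top [34.15726173 36.24963605] 3719
cover: tilt rel face -0.04 roll -0.03 N 3328 upper corner(under) [104.5 -21.4   0.2] lower edge(under) [-94.1 -21.4   0.1] y+ edge [-7.8 58.7 66.9 64.4 44.7  5.6 -6.9  7.6 14. ] y- [-64.5 -71.1 -66.6 -66.5 -66.1 -66.7 -67.5 -66.9 -71.5]
  up [103.5442295 104.5442295 104.9442295 104.9442295 108.3442295 104.0442295
 105.2442295 105.5442295 105.0442295   3.9442295  11.1442295   6.7442295
   0.9442295] lo [-94.8557705 -94.7557705 -92.1557705 -94.0557705 -92.8557705 -96.7557705
 -93.5557705 -95.1557705 -92.4557705 -95.9557705 -97.0557705 -92.4557705
 -92.3557705]
[0.92083465 0.91996648 0.02408393]
```

View pics/w19.png

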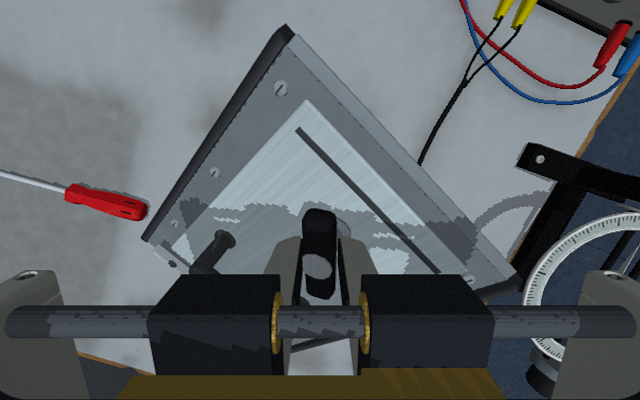

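```bash
python3 -m creep '[[0,0,0,6],[0,0,0,12],[0,0,0,18],[0,0,0,24],[0,0,0,30],[0,0,0,36],[0,0,0,42],[0,0,0,46]]' 255 25; python3 -m creep '[[0,0,0,1],[0,0,0,1]]'; python3 - <<'E'
from h import *
go(.5658,-.1919,.348,YAW-np.pi/2+.001)
P=cap('wrist','w20.png')
A=cloud(P).reshape(-1,3);A=A[np.isfinite(A[:,0])];L=(A-F)@np.c_[xx,yy,n]*1000
T=L[(abs(L[:,0]-56)<35)&(abs(L[:,1])<35)&(L[:,2]>15)&(L[:,2]<38)]
print('T top',np.percentile(T[:,2],[50,90]),len(T))
P=cap('side','s20.png');coverfit(P)
print(r.read_state()['wrist_torque'])
E
```

```text
time_s: 20.7
position: [0.5732, -0.195, 0.3349]
orientation: [0.0, 0.977, -0.211, 0.0]
wrist_force: [-2.6, 1.9, 3.5]
grip_width: 0.194
time_s: 20.9
position: [0.5731, -0.1949, 0.3349]
orientation: [0.0, 0.976, -0.217, 0.0]
wrist_force: [-3.1, 1.5, 3.1]
grip_width: 0.195
shift [ -7.9   0.4 -13.1] turn -1.9 cur yaw y -2.009 pos [ 0.5731 -0.1949  0.3349] q7 -1.67 F [-3.1  1.5  3.1] grip 0.195 t 20.9
T top [34.3985231  36.54509956] 3387
cover: tilt rel face -0.02 roll -0.01 N 3650 upper corner(under) [105.1 -16.5   0.2] lower edge(under) [-94.5 -16.5   0.1] y+ edge [-18.1  44.1  33.   25.1  12.3  64.7  63.2  64.7  78.6] y- [-79.  -65.2 -66.6 -66.9 -78.9 -66.3 -66.8 -67.  -76.3]
  up [104.73283118 104.63283118 104.73283118 104.63283118 105.13283118
 105.03283118 105.33283118 105.03283118 105.43283118 105.63283118
 105.93283118 106.03283118 106.03283118] lo [-94.56716882 -96.06716882 -95.86716882 -92.96716882 -94.36716882
 -95.56716882 -92.76716882 -92.16716882 -94.46716882 -92.46716882
 -93.16716882 -94.76716882 -94.46716882]
[0.74528974 0.38425549 0.35051114]
```

View pics/w20.png

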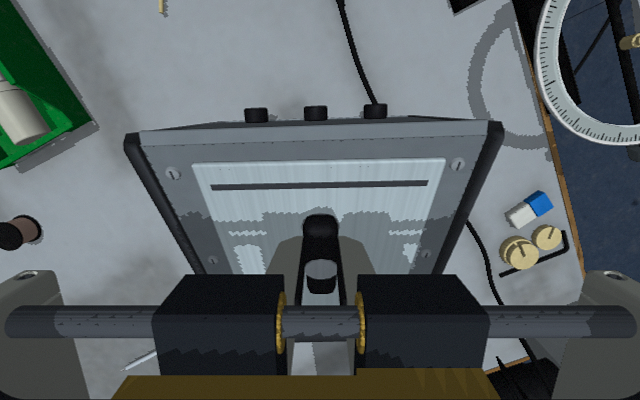

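```bash
python3 -m creep '[[0,0,0,-1],[0,0,0,-1],[0,0,0,-1],[0,0,0,-1],[0,0,0,-1]]' 135; python3 -m creep '[[0,0,-15,0],[0,0,-40,0],[0,0,-80,0],[0,0,-110,0],[0,0,-110,0]]'; python3 - <<'E'
from h import *
go(.4804,-.1536,.43,YAW)
for k in('wrist','side'):
    P=cap(k,k+'21.png');coverfit(P)
    A=cloud(P).reshape(-1,3);A=A[np.isfinite(A[:,0])];L=(A-F)@np.c_[xx,yy,n]*1000
    T=L[(abs(L[:,0]-56)<40)&(abs(L[:,1])<40)&(L[:,2]>27)&(L[:,2]<60)]
    if len(T)>20: print('T',cv2.minAreaRect(T[:,:2].astype(np.float32)),np.percentile(T[:,2],[10,50,90]),len(T))
E
```

```text
time_s: 21.5
position: [0.573, -0.1951, 0.3348]
orientation: [0.0, 0.978, -0.21, 0.0]
wrist_force: [-1.0, -0.6, 0.7]
grip_width: 0.467
time_s: 22.0
position: [0.5736, -0.1955, 0.449]
orientation: [0.0, 0.978, -0.21, 0.004]
wrist_force: [0.1, -0.9, 0.7]
grip_width: 0.468
shift [-1.023e+02  1.000e-01  1.830e+01] turn 89.1 cur yaw y -1.994 pos [ 0.5736 -0.1955  0.449 ] q7 -1.68 F [ 0.1 -0.9  0.7] grip 0.468 t 22.0
cover: tilt rel face -0.05 roll -0.0 N 12615 upper corner(under) [ 1.067e+02 -2.300e+00  1.000e-01] lower edge(under) [-95.8  -2.3  -0. ] y+ edge [32.9 63.6 64.  77.1 63.3 63.4 63.  77.9] y- [-36.5 -67.4 -67.5 -77.6 -68.1 -68.5 -68.4 -79.4]
  up [106.1770299 105.7770299 106.3770299 106.3770299 106.0770299 106.2770299
 106.9770299 107.0770299 106.6770299 106.7770299 106.8770299 106.8770299
 107.3770299] lo [-95.3229701 -95.4229701 -95.7229701 -96.2229701 -96.4229701 -96.3229701
 -95.9229701 -95.4229701 -94.5229701 -96.3229701 -96.6229701 -95.8229701
 -19.6229701]
T ((57.94131851196289, -2.5300521850585938), (17.939245223999023, 64.18179321289062), 89.00135040283203) [34.4335814  38.71039203 40.39618756] 1081
cover: tilt rel face -0.05 roll 0.04 N 3909 upper corner(under) [104.7 -12.    0.2] lower edge(under) [-93.5 -12.    0. ] y+ edge [-15.3  49.3  66.7  63.8  76.3  66.3  64.5  64.2  77.4] y- [-78.3 -65.8 -65.7 -66.8 -76.8 -66.6 -68.1 -67.9 -76. ]
  up [104.50526667 104.10526667 104.50526667 104.40526667 104.70526667
 104.90526667 104.70526667 104.70526667 104.90526667 105.60526667
 105.60526667 105.50526667 106.40526667] lo [-95.29473333 -93.49473333 -92.49473333 -92.09473333 -95.89473333
 -96.59473333 -94.39473333 -94.99473333 -92.79473333 -93.49473333
 -96.59473333 -91.79473333 -92.69473333]
T ((56.62727355957031, -2.5771751403808594), (18.608936309814453, 63.313072204589844), 87.5029296875) [30.43166487 37.55454772 40.2878996 ] 390
```

View pics/wrist21.png

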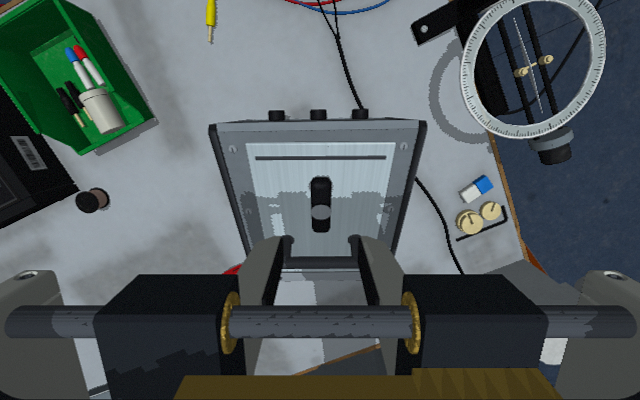

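View pics/side21.png

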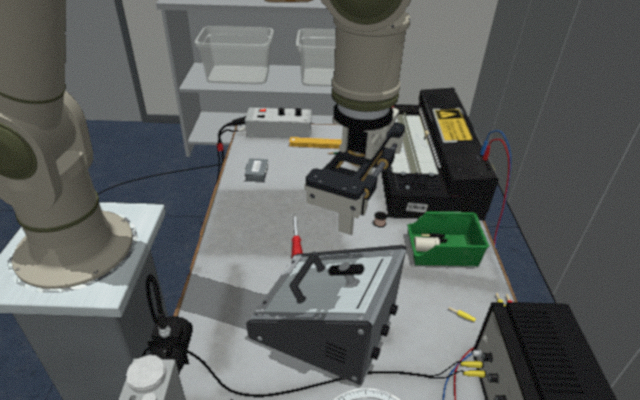

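```bash
python3 -m creep '[[-20,0,0,-8],[-50,0,0,-16],[-80,0,0,-24],[-102,0,10,-32],[-102,0,20,-40],[-102,0,30,-48],[-102,0,37,-56],[-102,0,37,-64]]'; python3 -m creep '[[0,0,0,-8],[0,0,0,-16],[0,0,0,-24],[0,0,0,-27],[0,0,0,-27],[0,0,0,-27]]' 160; python3 - <<'E'
from h import *
go(.4783,-.1528,.4115,-.405)
for k in('wrist','side','scene'):
    P=cap(k,k+'22.png');coverfit(P)
    A=cloud(P).reshape(-1,3);A=A[np.isfinite(A[:,0])];L=(A-F)@np.c_[xx,yy,n]*1000
    T=L[(abs(L[:,0]-56)<40)&(abs(L[:,1])<40)&(L[:,2]>27)&(L[:,2]<60)]
    if len(T)>20: print('T',cv2.minAreaRect(T[:,:2].astype(np.float32)),np.percentile(T[:,2],[10,50,90]),len(T))
E
```

```text
time_s: 22.9
position: [0.4792, -0.1529, 0.4055]
orientation: [-0.001, 0.939, 0.343, -0.002]
wrist_force: [0.1, -1.1, 0.4]
grip_width: 0.473
time_s: 23.5
position: [0.4796, -0.1532, 0.4069]
orientation: [-0.001, 0.835, 0.55, -0.001]
wrist_force: [-0.3, -0.3, -0.9]
grip_width: 0.372
shift [-0.2 -1.4 -4.6] turn -0.1 cur yaw y -0.407 pos [ 0.4796 -0.1532  0.4069] q7 -0.35 F [-0.3 -0.3 -0.9] grip 0.372 t 23.5
cover: tilt rel face -0.07 roll 0.02 N 24535 upper corner(under) [106.7   7.8   0.2] lower edge(under) [-89.2   7.8  -0.1] y+ edge [78.5 65.2 64.8 64.4 77.8 64.  77.2 63.6 79.4] y- [-76.3 -66.7 -46.2 -66.2 -75.9 -67.4 -63.9 -59.1 -67.8]
  up [105.45513172 113.55513172 105.75513172 105.85513172 105.85513172
 105.95513172 110.65513172 112.15513172 116.75513172 106.35513172
 106.65513172 106.65513172 108.65513172] lo [-88.84486828 -89.24486828 -89.24486828 -89.24486828 -88.84486828
 -88.74486828 -89.34486828 -89.74486828 -89.74486828 -90.04486828
 -88.94486828 -89.44486828 -88.84486828]
T ((57.23798370361328, -1.828775405883789), (18.93434715270996, 63.646419525146484), 89.810684204101
[... 863 characters left out ...]
ner(under) [108.4   4.5   0.7] lower edge(under) [-113.2    4.5   -0.2] y+ edge [75.6 77.5 77.  68.4 79.1 76.8 77.8 67.9 62.6] y- [-79.3 -72.1 -77.9 -76.5 -64.9 -65.1 -79.4 -55.5 -63.1]
  up [109.71078339 101.61078339 101.81078339 110.11078339 113.81078339
 108.41078339 101.21078339 109.21078339 117.31078339 105.71078339
 107.31078339 109.71078339 102.01078339] lo [-112.38921661 -113.68921661 -114.48921661 -111.18921661 -115.78921661
 -116.88921661 -111.28921661 -105.78921661  -79.08921661 -114.48921661
 -113.18921661 -105.38921661 -120.08921661]
T ((53.37824249267578, -1.5143442153930664), (62.45250701904297, 21.242387771606445), 0.3753027021884918) [33.93564766 38.58219864 41.57426232] 174
```

```bash
python3 - <<'E'
import cv2,numpy as np
a=cv2.imread('pics/wrist13.png');b=cv2.imread('pics/wrist22.png')
o=np.vstack([cv2.resize(i[80:300,260:600],None,fx=1.3,fy=1.3,interpolation=cv2.INTER_CUBIC) for i in(a,b)]);cv2.imwrite('pics/cmp.png',o);print(o.shape)
a=cv2.imread('pics/side13.png');b=cv2.imread('pics/side22.png')
o=np.hstack([cv2.resize(i[235:385,240:420],None,fx=2.2,fy=2.2,interpolation=cv2.INTER_CUBIC) for i in(a,b)]);cv2.imwrite('pics/cmp2.png',o)
E
```

```text
(572, 442, 3)
```

View pics/cmp.png

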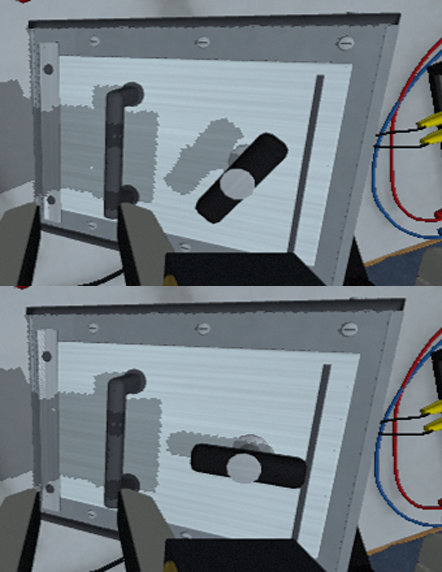

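View pics/cmp2.png

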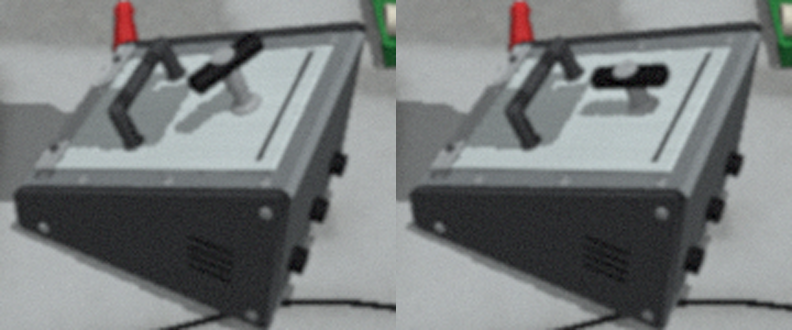

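```bash
python3 -c "
from h import *
H=F-.026*xx+.036*n
go(H[0],H[1],H[2]+.1755,YAW)"
```

```text
shift [ -1.2  25.5 108.1] turn 0.0 cur yaw y -0.406 pos [ 0.4798 -0.153   0.4075] q7 -0.35 F [ 0.2 -0.3  0.8] grip 0.372 t 23.65
```

```bash
python3 -m creep '[[-1,13,0,0],[-1,25.5,10,0],[-1,25.5,50,0],[-1,25.5,85,0],[-1,25.5,100,0],[-1,25.5,108,0],[-1,25.5,108,0]]' 160; python3 -m creep '[[0,0,0,0],[0,0,0,0],[0,0,0,0],[0,0,0,0]]' 255 15; python3 -c "
from h import *
H=F-.027*xx+.036*n
go(H[0],H[1],H[2]+.1755,YAW)"
```

```text
time_s: 24.35
position: [0.5034, -0.1642, 0.2985]
orientation: [-0.001, 0.835, 0.55, -0.001]
wrist_force: [0.7, 0.2, 0.3]
grip_width: 0.373
time_s: 24.75
position: [0.5019, -0.1635, 0.3005]
orientation: [-0.001, 0.835, 0.55, -0.001]
wrist_force: [-5.1, 3.5, 4.9]
grip_width: 0.158
shift [-0.3  0.1  1.7] turn 0.1 cur yaw y -0.405 pos [ 0.5019 -0.1635  0.3005] q7 -0.41 F [-5.1  3.5  4.9] grip 0.158 t 24.75
```

```bash
python3 -m creep '[[0,-1,0.5,0],[0,-2,1,0],[0,-3,1.5,0],[0,-3,1.5,0]]'; python3 -m creep '[[0,-1,0.5,0],[0,-2,1,0],[0,-2,1,0]]'; python3 -c "
from h import *
H=F-.027*xx+.036*n
go(H[0],H[1],H[2]+.1755,YAW)"
```

```text
time_s: 25.15
position: [0.5008, -0.1632, 0.3003]
orientation: [0.002, 0.835, 0.55, 0.001]
wrist_force: [-0.5, 0.5, 12.3]
grip_width: 0.154
time_s: 25.45
position: [0.5001, -0.1629, 0.3001]
orientation: [0.003, 0.835, 0.55, 0.003]
wrist_force: [1.7, -2.3, 18.2]
grip_width: 0.158
shift [-0.1  2.   1.3] turn 0.0 cur yaw y -0.406 pos [ 0.5001 -0.1629  0.3001] q7 -0.42 F [ 1.7 -2.3 18.2] grip 0.158 t 25.45
```

```bash
python3 -m creep '[[0,-1,-1,0],[0,-2,-1.5,0],[0,-3,-1.5,0],[0,-3,-1.5,0]]'; python3 -c "
from h import *
go(.5,-.163,.3,YAW)"
```

```text
time_s: 25.85
position: [0.4985, -0.162, 0.3005]
orientation: [0.003, 0.835, 0.55, 0.003]
wrist_force: [9.8, -4.5, -3.9]
grip_width: 0.158
shift [-0.3  1.8  0.5] turn 0.0 cur yaw y -0.406 pos [ 0.4985 -0.162   0.3005] q7 -0.42 F [ 9.8 -4.5 -3.9] grip 0.158 t 25.85
```

```bash
python3 -m creep '[[0,0,1,0],[0,0,1,0]]'; python3 -m creep '[[0,0,0,0],[0,0,0,0],[0,0,0,0],[0,0,0,0]]' 160; python3 -m creep '[[0,0,-15,0],[0,0,-40,0],[0,0,-80,0],[0,0,-111,0],[0,-17,-111,0],[0,-17,-111,0]]';  python3 - <<'E'
from h import *
go(.4783,-.1528,.4115,-.405)
for k in('wrist','side'):
    P=cap(k,k+'23.png');coverfit(P)
    A=cloud(P).reshape(-1,3);A=A[np.isfinite(A[:,0])];L=(A-F)@np.c_[xx,yy,n]*1000
    T=L[(abs(L[:,0]-56)<40)&(abs(L[:,1])<40)&(L[:,2]>27)&(L[:,2]<60)]
    if len(T)>20: print('T',cv2.minAreaRect(T[:,:2].astype(np.float32)),np.percentile(T[:,2],[10,50,90]),len(T))
E
```

```text
time_s: 26.05
position: [0.4987, -0.1619, 0.2999]
orientation: [0.004, 0.835, 0.55, 0.004]
wrist_force: [8.8, -3.4, 3.0]
grip_width: 0.158
time_s: 26.45
position: [0.4951, -0.1608, 0.2978]
orientation: [-0.0, 0.835, 0.55, -0.0]
wrist_force: [0.2, -0.1, -0.6]
grip_width: 0.372
time_s: 27.05
position: [0.4784, -0.1537, 0.4095]
orientation: [0.0, 0.835, 0.55, -0.0]
wrist_force: [0.1, -0.4, -0.1]
grip_width: 0.373
shift [ 0.8 -0.5 -2. ] turn -0.0 cur yaw y -0.405 pos [ 0.4784 -0.1537  0.4095] q7 -0.35 F [ 0.1 -0.4 -0.1] grip 0.373 t 27.05
cover: tilt rel face -0.05 roll -0.01 N 24133 upper corner(under) [1.049e+02 7.900e+00 1.000e-01] lower edge(under) [-89.3   7.9  -0. ] y+ edge [79.1 65.8 65.3 65.8 79.2 65.8 79.3 77.1 79.3] y- [-79.2 -65.3 -48.4 -65.3 -77.1 -65.8 -65.9 -61.6 -65.6]
  up [104.75122166 104.85122166 104.75122166 104.75122166 113.65122166
 104.85122166 104.75122166 104.75122166 111.75122166 104.65122166
 116.45122166 110.75122166 111.35122166] lo [-89.14877834 -89.94877834 -89.54877834 -89.34877834 -89.34877834
 -89.24877834 -89.34877834 -89.14877834 -88.74877834 -88.64877
[... 259 characters left out ...]
der) [ 1.037e+02 -1.120e+01  1.000e-01] lower edge(under) [-94.1 -11.2   0. ] y+ edge [-14.   66.8  65.9  66.5  76.9  65.6  65.8  67.5  76.9] y- [-76.5 -66.4 -65.6 -65.  -77.5 -72.2 -65.9 -65.4 -77.6]
  up [103.51369146 103.81369146 103.81369146 103.71369146 104.11369146
 111.11369146 102.71369146 103.91369146 102.81369146 103.21369146
 103.41369146 103.51369146 104.01369146] lo [-95.88630854 -94.28630854 -93.88630854 -92.48630854 -93.08630854
 -96.18630854 -93.08630854 -93.88630854 -94.08630854 -95.68630854
 -94.38630854 -94.08630854 -93.68630854]
T ((54.86085510253906, 0.7892093658447266), (20.144474029541016, 63.72466278076172), 88.85936737060547) [30.53166108 37.30483519 40.11224828] 393
```

View pics/wrist23.png

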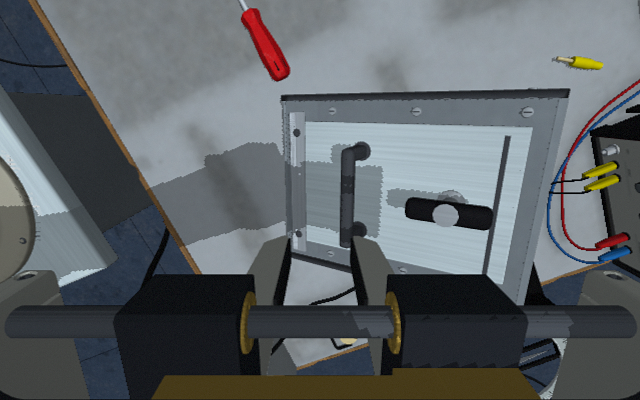

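```bash
python3 -c "
from h import *
print(workorder.finish_job())"
```

```text
the job is handed in; nothing more can be done
None
```

The cover is back on the console and locked, and I handed the job in at about 27 s of the 61 s allowed.

**What I did:**
- I gripped the cover by its bow handle, laid it on the sloping face with its edge about 14 mm up the slope from the lip stop, and slid it down under the lip.
- I turned the T-handle back about 0.6 rad to line it up with the slot, pushed it right in, turned it a quarter turn clockwise and let go.

**One thing needed mending:** pushing in and turning the fastener moved the cover about 1–1.5 mm up the slope and skewed it about 0.5°. I took the handle again, pushed the cover down against the stop with about 11 N, and released it.

**Last checks, with the arm clear and wrist force about 0 N:**

| Check | Wrist camera | Side camera | Target |
|---|---|---|---|
| Upper end of cover along the face | 104.9 mm | 103.7 mm | 105 mm |
| Cover flat on the face | within 0.1° | within 0.1° | 0° |
| T-bar from lined-up position | 90° | 89° | 90° |
| T-bar top above the face | about 40 mm | about 40 mm | about 39 mm |

- **Fastener:** the T-bar top was about 51 mm above the face when out, so it is held about 11–12 mm in. That fits it being held in by the cross-bar.
- **Squareness:** the side edges read within 1 mm of ±66 mm.
- **Camera disagreement:** the two cameras differ by about 1 mm on the upper end. The side camera read 103.5 mm when the cover first reached the stop, so both readings fit it being home.
- **Lower edge:** it is hidden under the lip and could not be measured directly.
- **Small things on the table:** the arm did not go near them after lifting the cover, and the screwdriver looks unmoved in the pictures. I did not measure their positions again.

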